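# Change over a batch of sample carriers at the exposure plate

## Robot

A 7-joint arm with a two-finger parallel gripper is mounted at the origin on the work surface. World frame = base frame: x ahead of the robot, y to its left, z up, the work surface at z = 0. Lengths are in m, angles in rad, forces in N, time in s.
With the tool pointing down it reaches from about 0.4 to 0.85 m from the base axis. Payload 4.5 kg.
Tool frame: the origin (TCP) lies where the fingers leave the gripper's body, on its centre line; the fingertips stand 64 mm ahead of it and the grasp point (between the pads) lies 45 mm ahead of it; z points along the fingers, y is the direction in which the jaws open and shut (so a half turn about z gives the same grasp; the last joint's range is limited). The gripper opens to 88 mm and grips with 3 to 60 N. Pads are 18 mm wide; open, the fingers measure 123 mm over their backs; the gripper's body (75 mm by 187 mm) begins 45 mm behind the grasp point.
Start: joints at [-1.297, 0.689, -0.195, 1.565, 0.157, 0.902, -0.215], TCP at [0.148, 0.607, 0.303] pointing down, gripper open.
Joint ranges: [-3.01, 3.01], [-0.46, 2.08], [-1.47, 1.51], [0.13, 2.56], [-1, 4.14], [0.04, 2.09], [-2.66, 2.66]. Speed limits (rad/s): [2.57, 2.57, 3.14, 3.14, 3.14, 3.14, 3.14].

## Interface

Orientations are given as a unit quaternion [x, y, z, w].
In Python, from plant import monitor, snapshot, workorder, finder gives the robot as it stands.
- The arm moves only by the tool carry_out, never from a script. Its argument "motion" is one flat list of numbers, 6 for each row, row after row: the shift along the tool's x, y, z in cm, then the turn, a rotation vector about the tool's x, y, z in rad. In form: [x, y, z, rx, ry, rz, x, y, z, rx, ry, rz, ...]. A call has 1 to 8 rows; each row shifts and turns the commanded pose from where the row before left it, along the tool's axes as they then stand; what a row does not reach is not made up. A row lasts 1/8 s, in which the tool goes at most 62.5 mm and 10.7 degrees, less where a joint would pass 70% of its speed; a pose out of reach is approached as far as the arm can. A call with a gripper value outside its range is refused whole. "hand" is the finger opening in cm, from 0 to 8.81, set as the call begins (left out, the last holds). The fingers move at their own pace and stop on an object; "grip_force" is the grip in N (left out, the last holds). Time passes only in rows, so rows that do not move let the fingers close. It gives the time, the measured TCP pose, the force and the opening at its end, in the units of the state.
- monitor.get_state(): the state, without advancing time (a new reading comes with each control period).
- snapshot(name): name is "scene" or "top" or "wrist"; returns a dict with "frame" (480x640x3 uint8, red, green, blue), "range_z" (480x640 float32, m along the optical axis (not along the pixel's ray), 0 where there is no reading), "fx", "fy", "cx", "cy" (pixels), "rvec" (rotation vector, rad) and "tvec" (3), from world to camera coordinates, as OpenCV has them; the wrist camera has in their place "hand_eye" (4x4, takes a point from camera to tool coordinates, whose origin is the TCP and whose axes are the flange's). Camera axes: x right, y down, z forward; pixel columns grow to the right and rows downward; lengths in m; the calibration is good to about 2 mm. A picture is of the moment at which its call begins: read the wrist's pose just before it.
- workorder.finish_job(): hands the job in, once; it reports no verdict.
Trained networks look in a picture, given as the dict that the camera call returned (one of the last four; its "shot" number tells which), for a name from the list of things; names that differ only in an ending like _2 or _b are one class to them, and where a whole thing is asked for, a point or a joint stands for the part that bears it (a point fixed in the world has none). Each returns a list of dicts, best first, with "p" (0 to 1); they miss things now and then, are a little off and sometimes report something else, mostly with a low value. They report only what shows in the picture. A call takes as long as a camera call. They do not tell look-alikes from the thing itself.
- finder.masks_of(picture, thing): "pixels" (480x640 bool, what is visible of it) and "extent" ([left, top, right, bottom] in pixels, round what is visible of it).
The state is a dict: "clock": time; "q": joint angles; "qd": joint speeds; "joint_torque": joint torques, N m; "tool_pos": TCP position; "eef_rot": TCP orientation; "contact_force": force on the tool from outside, world axes, zero at the start; "moment": the same for the moment, N m; "opening": opening from 0.0 (shut) to 1.0 (fully open).
Only numpy, scipy, OpenCV 4.12 (cv2) and the standard library are available. Lean on these libraries where they do the work, as an engineer would, in place of code of your own. Each camera call takes 0.05 s, during which the arm holds its last target. There are 200 camera calls.

## Task

Change over the batch: put every finished carrier that lies on the black exposure plate into the grey output tray. Draw the hopper's slide gate up to its end stop so that all the waiting carriers slide into the turning tray, then swing the tray right over by its handle so that they all tumble onto their other face, windows up, and lay each of these flat, window up, on the exposure plate inside its border, side by side. Finish by swinging the empty tray fully back to its loading position and pushing the gate fully shut, and leave the magnetic base, lens tube and screwdriver where they are.

Things in the scene. Friction and masses are not known exactly. Their poses are not given: they have to be found in the camera images.
- station: turning station on a fixed 270 x 270 mm base plate. Origin on the table straight under the middle of the tray's pivot; own x runs along the pivot and across the four lanes, z up. The hopper chute stands on the +y side and feeds towards -y. Lane middles at x = -75, -25, 25, 75 mm; each lane is 46 mm wide (47 mm on the tray) between ribs 14 mm high, in the chute and on both tray decks
- chute (a point): middle of the hopper chute's floor, a slick surface sloping 30 deg down towards the station's -y on a line through the tray's pivot axis (70 mm above the table). The chute reaches from y = 40 to 164 mm, highest edge 205 mm above the table. Carriers rest against the shut gate and slide into the tray by themselves when it is drawn, if the tray is fully in its loading position
- gate (a joint): slide gate of the hopper, a steel plate across the chute that moves straight up: 0 = shut, 0.035 m = drawn up against its end stop. It rubs with 4 N (plus 1.5 N weight) and stays where it is left
- gate_handle (a point): middle of the gate's handle bar, a black round bar 10 mm thick, straight part 84 mm long parallel to the station's x, 29 mm free space under it; station y = 73 mm, 183 mm above the table when shut
- tray (a joint): angle of the turning tray about its pivot (along the station's x, 70 mm above the table): 0 = loading position, 1.571 rad = swung over, an end stop at both. Stiff (0.5 N m): it stays where it is left; moving the handle takes 4 to 8 N. Two decks A and B, 204 mm wide, meet at 60 deg on the pivot. Swung over, carriers tumble off A onto B, upside down, own y across the pivot
- deckA (a point): point on deck A, 30 mm from the pivot, where carriers lie in the loading position. Deck A, 43 mm long, continues the chute's slope (2 mm lower) at joint 0. It is a comb: in the middle of each lane a gap 32 mm wide, open at its free end, that fingers can pass through. At 1.571 it leans over deck B, its free end 37 mm above B and 22 mm to the station's -y of the pivot
- deckB (a point): middle of deck B's surface, 42 mm from the pivot. At 1.571 B is the level slick floor under the carriers, 70 mm above the table, out to a lip 9 mm high at 86 mm (with a 32 mm finger gap in each lane). They land with one edge some 8 to 15 mm from the pivot, under A's teeth: grip one by its 46 mm length, draw it out to the lip, then lift. (own z away from pivot, y off the surface)
- tray_handle (a point): middle of the tray's handle bar, a black round bar 12 mm thick, straight part 100 mm long parallel to the station's x, 124 mm from the pivot axis in line with deck B: straight over the pivot (194 mm above the table) at joint 0, 124 mm to the station's -y of it (70 mm above the table) at 1.571. The bar can turn between the fingers; 28 mm free between bar and lip
- carrier0: one of four like aluminium sample carriers, some may be absent (None): block 42 (own x) x 46 (own y) x 12 mm (own z), 60 g, origin at its centre. The -z face carries a round white window of 33 mm with a dark rim, the +z face is plain metal. At the start it waits in a hopper lane, +y side uphill, window down (own z up, leaning 30 deg). Window up = own z straight down
- carrier1: one of four like aluminium sample carriers, some may be absent (None): block 42 (own x) x 46 (own y) x 12 mm (own z), 60 g, origin at its centre. The -z face carries a round white window of 33 mm with a dark rim, the +z face is plain metal. At the start it waits in a hopper lane, +y side uphill, window down (own z up, leaning 30 deg). Window up = own z straight down
- carrier2: one of four like aluminium sample carriers, some may be absent (None): block 42 (own x) x 46 (own y) x 12 mm (own z), 60 g, origin at its centre. The -z face carries a round white window of 33 mm with a dark rim, the +z face is plain metal. At the start it waits in a hopper lane, +y side uphill, window down (own z up, leaning 30 deg). Window up = own z straight down
- carrier3: one of four like aluminium sample carriers, some may be absent (None): block 42 (own x) x 46 (own y) x 12 mm (own z), 60 g, origin at its centre. The -z face carries a round white window of 33 mm with a dark rim, the +z face is plain metal. At the start it waits in a hopper lane, +y side uphill, window down (own z up, leaning 30 deg). Window up = own z straight down
- plate: exposure plate, a black plate 250 (own x) x 130 (own y) mm fixed on the table, origin at the centre of its underside; its flat top is 12 mm above the table, with a border 4 mm wide standing 6 mm up all round it (242 x 122 mm inside)
- exposed0: one of two sample carriers of the finished batch, may be absent (None): the same block as the carriers in the hopper (42 x 46 x 12 mm, own x, y, z, origin at its centre), lying window up (own z straight down) somewhere on the exposure plate at the start
- exposed1: one of two sample carriers of the finished batch, may be absent (None): the same block as the carriers in the hopper (42 x 46 x 12 mm, own x, y, z, origin at its centre), lying window up (own z straight down) somewhere on the exposure plate at the start
- outtray: output tray, an open grey box 170 (own x) x 125 (own y) x 30 mm fixed on the table, walls and floor 4 mm; origin at the centre of its underside
- magbase: bystander: black magnetic base 50 x 60 x 45 mm with a steel post 13 mm thick up to 105 mm, standing loose; origin under its centre
- lenstube: bystander: short black lens tube, a ring 51 mm outside, 35 mm high, standing loose; origin under its centre
- driver: bystander: screwdriver 160 mm long lying on the table; origin under its middle
Mind the look-alikes: they are no part of the job. There is more than one size of the outtray; the one meant has the size given above. What is shaped like the carrier2 but blue is not meant.

How it is judged:
By the outcome, as a careful person would: the job done as asked, in the order asked, and still so for the second after the job is handed in, with the robot touching nothing.
Of carrier0, carrier1, carrier2, carrier3 only 2 to 4 are there at a start; the rules pass over those that are not, and their reading is None.
Of exposed0, exposed1 only 1 to 2 are there at a start; the rules pass over those that are not, and their reading is None.
At some moment in a run one of carrier0, carrier1, carrier2, carrier3 may be knocked a few centimetres aside while the robot is not near it.
Once in a run the grip may slacken for a moment while it holds something.
It also fails if it takes over 210 s, if anything falls off the work surface, if the arm or the gripper's body presses on something with over 40 N, if the wrist force passes 120 N, or if a joint passes its speed limit or range.

## Working session

There is one attempt and no reset: what is moved stays moved. The work goes in short steps, Python scripts to look and compute and a tool call to move; the robot and the scene stay as the last step left them, time stands still between calls to the robot, and variables do not carry over. Pictures are saved under pics/ and viewed, about 12 in all and at most 16, crops included, and the job is handed in when it is done.

Besides the shell and the picture viewer there is one more tool, called after "Emit:" as name(argument=value, ...) on one line, values as JSON. carry_out: Moves the arm, as the interface text tells. Its arguments: {"type":"object","properties":{"motion":{"type":"array"},"hand":{"type":"number"},"grip_force":{"type":"number"}},"required":["motion"]}

```bash
ls; mkdir -p pics; cat > h.py <<'E'
import numpy as np, cv2
from scipy.spatial.transform import Rotation as R
from plant import monitor, snapshot, workorder, finder
def save(n,img): cv2.imwrite('pics/'+n+'.png',img[:,:,::-1])
def cloud(p,st=None):
    v,u=np.mgrid[0:480,0:640]; z=p['range_z'].astype(float)
    c=np.stack([(u-p['cx'])/p['fx']*z,(v-p['cy'])/p['fy']*z,z],-1)
    if 'rvec' in p:
        M=cv2.Rodrigues(np.array(p['rvec'],float))[0]; w=(c-np.array(p['tvec']).ravel())@M
    else:
        H=np.array(p['hand_eye']); c=c@H[:3,:3].T+H[:3,3]
        w=c@R.from_quat(st['eef_rot']).as_matrix().T+np.array(st['tool_pos'])
    w[z==0]=np.nan
    return w
E
python3 - <<'E'
from h import *
print(monitor.get_state())
a=snapshot('scene');b=snapshot('top')
save('scene0',a['frame']);save('top0',b['frame'])
np.save('sc.npy',cloud(a));np.save('tp.npy',cloud(b))
for p,nm in((b,'top'),(a,'scene')):
  W=cloud(p)
  for t in ['station','plate','outtray','exposed0','carrier0','gate_handle','tray_handle','magbase','lenstube','driver']:
    for d in finder.masks_of(p,t)[:7]:
      print(nm,t,round(d['p'],2),d['extent'],np.nanmedian(W[d['pixels']],0).round(3))
E
```

```text
pics
{'clock': 0.0, 'q': array([-1.29715397,  0.68995273, -0.1945133 ,  1.56630638,  0.15729778,
        0.90251591, -0.21509502]), 'qd': array([-8.36865915e-04,  7.13847158e-04, -2.53998635e-04, -1.11503410e-03,
        2.80429322e-03,  3.54735720e-05,  7.95552462e-04]), 'joint_torque': array([-8.20214791e-05, -5.27553070e+01, -1.26661051e+00, -1.53419030e+01,
       -5.25708112e-02,  6.73777584e-03,  1.88115719e-04]), 'tool_pos': array([0.14838944, 0.60661195, 0.30193946]), 'eef_rot': array([ 1.19592776e-01,  9.92822626e-01, -8.94682227e-04, -4.08045126e-05]), 'contact_force': array([-0.15539715, -0.11361674,  0.29959018]), 'moment': array([ 0.0010103 , -0.03820109,  0.01136416]), 'opening': 0.9989134173540403}
top station 0.63 [199.8, 191.9, 306.2, 295.3] [0.53  0.148 0.1  ]
top station 0.52 [259.3, 198.0, 279.6, 279.2] [0.533 0.094 0.132]
top plate 0.79 [337.4, 196.9, 392.5, 282.9] [ 0.554 -0.155  0.012]
top plate 0.65 [260.3, 198.4, 278.5, 280.1] [0.533 0.094 0.13 ]
top outtray 0.92 [430.0, 242.9, 486.5, 304.6] [ 0.459 -0.418  0.005]
top outtray 0.56 [456.4, 328.6, 494.9, 376.0]
[... 1529 characters left out ...]
012]
scene carrier0 0.64 [386.0, 253.9, 410.7, 268.6] [0.466 0.197 0.142]
scene carrier0 0.54 [362.5, 284.1, 387.0, 297.9] [0.565 0.191 0.141]
scene carrier0 0.45 [295.8, 228.8, 435.0, 369.4] [0.579 0.18  0.086]
scene gate_handle 0.94 [351.1, 246.0, 395.6, 305.5] [0.539 0.166 0.148]
scene tray_handle 0.89 [320.9, 228.4, 384.1, 308.3] [0.537 0.096 0.119]
scene magbase 0.7 [438.9, 315.9, 473.1, 350.8] [0.508 0.39  0.044]
scene lenstube 0.8 [211.8, 315.6, 235.1, 335.8] [ 0.808 -0.093  0.023]
scene lenstube 0.54 [438.9, 316.9, 474.1, 349.8] [0.509 0.392 0.044]
scene lenstube 0.33 [318.6, 228.0, 382.1, 307.6] [0.536 0.096 0.12 ]
scene driver 0.6 [156.4, 227.3, 194.6, 265.9] [ 0.665 -0.361  0.021]
```

```bash
python3 - <<'E'
import cv2
a=cv2.imread('pics/scene0.png')[90:420,130:510];b=cv2.imread('pics/top0.png')[120:390,140:520]
cv2.imwrite('pics/s0.png',cv2.resize(a,None,fx=2.0,fy=1.8)[:600]);cv2.imwrite('pics/t0.png',cv2.resize(b,None,fx=2.1,fy=2.1))
E
```

```text
(no output)
```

View pics/s0.png

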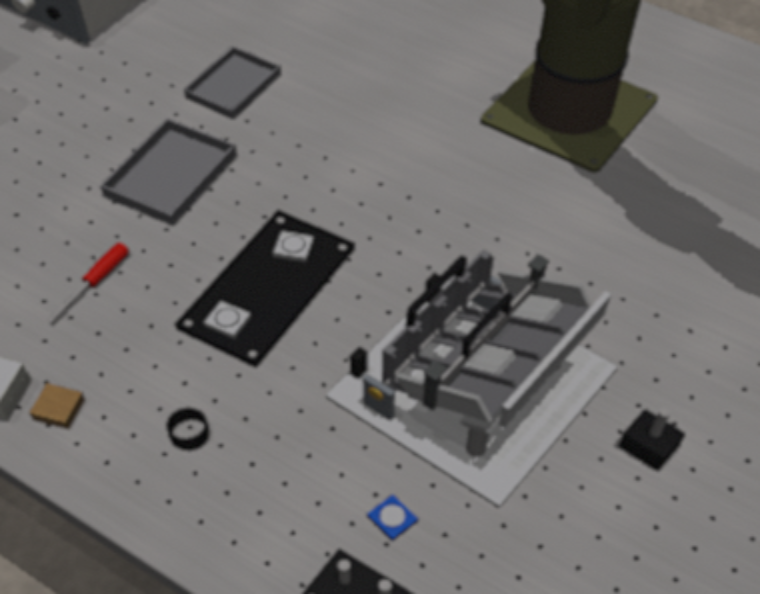

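View pics/t0.png

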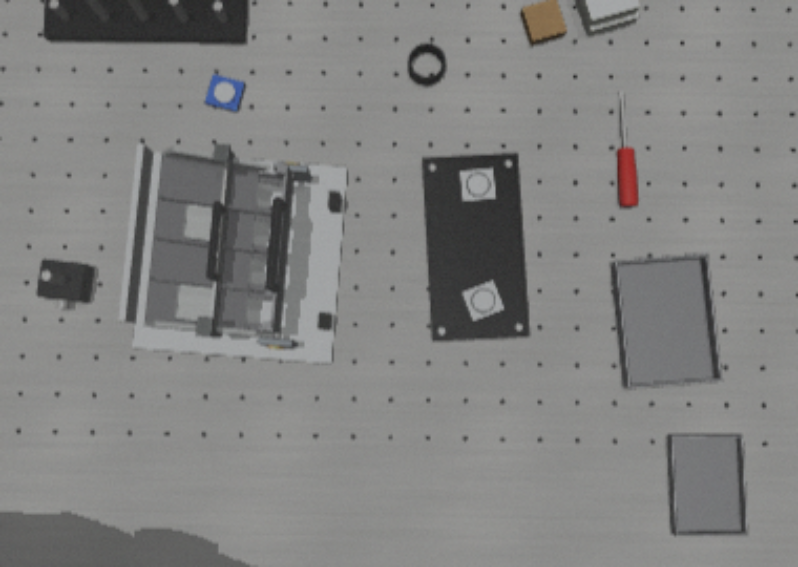

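The pictures show two finished carriers on the plate. Two carriers wait in hopper lanes -75 and +25. The station is nearly parallel to the world axes, with its hopper towards +y. The blue block and the smaller grey tray are the decoys. Next come precise fits.

```bash
python3 - <<'E'
from h import *
for nm in('tp','sc'):
  W=np.load(nm+'.npy').reshape(-1,3); W=W[~np.isnan(W[:,0])]
  def sel(x0,x1,y0,y1,z0,z1):
    m=(W[:,0]>x0)&(W[:,0]<x1)&(W[:,1]>y0)&(W[:,1]<y1)&(W[:,2]>z0)&(W[:,2]<z1);return W[m]
  for n,b in {'gatebar':(.4,.68,.14,.19,.176,.2),'traybar':(.4,.68,.05,.12,.188,.21),'plate':(.4,.72,-.25,-.08,.009,.019),'ex1':(.55,.72,-.21,-.11,.021,.03),'ex2':(.42,.55,-.21,-.11,.021,.03),'out':(.35,.57,-.52,-.32,.025,.04),'base':(.35,.72,.0,.3,.003,.02),'plate_border':(.4,.72,-.25,-.07,.0155,.0195),'chuteTop':(.35,.75,.2,.3,.19,.22)}.items():
    s=sel(*b)
    if len(s)<5: print(nm,n,len(s));continue
    r=cv2.minAreaRect((s[:,:2]*1000).astype(np.float32))
    l=cv2.fitLine((s[:,:2]*1000).astype(np.float32),cv2.DIST_HUBER,0,.01,.01).ravel()
    print(nm,n,len(s),'c',np.round(r[0],1),'sz',np.round(r[1],1),'ang',round(r[2],1),'med',(np.median(s,0)*1000).round(1),'line',round(np.degrees(np.arctan2(l[1],l[0])),1), 'x',(s[:,0].min().round(3),s[:,0].max().round(3)))
E
```

```text
tp gatebar 286 c [538.7 176.4] sz [ 39.4 229.4] ang 86.4 med [535.9 164.6 189.6] line -3.3 x (np.float64(0.423), np.float64(0.653))
tp traybar 213 c [533.5  92.4] sz [ 11.9 110.5] ang 86.4 med [532.9  91.9 199.2] line -3.5 x (np.float64(0.478), np.float64(0.588))
tp plate 2957 c [ 564.6 -159.8] sz [146.6 307.3] ang 89.4 med [ 554.1 -157.9   12.9] line 6.8 x (np.float64(0.411), np.float64(0.719))
tp ex1 211 c [ 647.8 -160.3] sz [62.5 94.4] ang 4.3 med [ 638.4 -162.3   24.5] line -43.9 x (np.float64(0.615), np.float64(0.682))
tp ex2 217 c [ 469.1 -160. ] sz [75.7 73.5] ang 0.9 med [ 481.5 -171.1   24. ] line -32.7 x (np.float64(0.431), np.float64(0.507))
tp out 334 c [ 458.1 -414.9] sz [169.9 127.1] ang 5.3 med [ 458.9 -418.9   29.4] line 40.6 x (np.float64(0.371), np.float64(0.548))
tp base 4459 c [534.7 149.8] sz [299.  369.7] ang 89.9 med [501.5  85.6   9.5] line -28.8 x (np.float64(0.35), np.float64(0.72))
tp plate_border 593 c [ 555.5 -160.7] sz [250.1 130.4] ang 3.6 med [ 545.5 -157.3   16.9] line -1.7 x (np.float64(0.428), np.float64(0.683))
tp chuteTop 412 c [541.8 243.7] sz [ 
[... 588 characters left out ...]
loat64(0.617), np.float64(0.686))
sc ex2 186 c [ 470.2 -157.1] sz [72.7 78.1] ang 5.0 med [ 483.4 -170.    24.5] line -31.9 x (np.float64(0.432), np.float64(0.509))
sc out 320 c [ 459.9 -414.2] sz [175.8 133. ] ang 5.0 med [ 468.7 -412.7   29. ] line 18.2 x (np.float64(0.369), np.float64(0.552))
sc base 5201 c [535.7 149.9] sz [299.8 368.1] ang 90.0 med [612.2 223.9   9.7] line -49.3 x (np.float64(0.352), np.float64(0.72))
sc plate_border 680 c [ 557.2 -159.6] sz [254.1 134. ] ang 3.4 med [ 563.9 -157.6   17.1] line -1.5 x (np.float64(0.429), np.float64(0.686))
sc chuteTop 434 c [545.9 244.4] sz [ 39.4 215.3] ang 86.6 med [552.6 259.4 203.9] line -3.8 x (np.float64(0.439), np.float64(0.652))
```

```bash
cat >> h.py <<'E'
def Rd(psi,tilt=0):
    """tool pointing down, jaws along world y turned by psi (deg)"""
    a=np.radians(180+psi); x=np.array([np.cos(a),np.sin(a),0]); z=np.array([0,0,-1.]); y=np.cross(z,x)
    return R.from_matrix(np.c_[x,y,z])*R.from_euler('x',tilt,degrees=True)
def plan(*wps,step=4.5,st=None,n=None):
    """wps: (pos_TCP, Rotation). prints rows (cm, rad) from the measured pose"""
    st=st or monitor.get_state(); p=np.array(st['tool_pos']);q=R.from_quat(st['eef_rot'])
    print('at',p.round(4),'F',st['contact_force'].round(1),'open',round(st['opening']*8.81,2),'t',st['clock'],'q7',st['q'].round(2)[[0,5,6]])
    for P,Q in wps:
        P=np.array(P); rv=(q.inv()*Q).as_rotvec(); d=np.linalg.norm(P-p)*100
        k=n or max(1,int(np.ceil(max(d/step,np.linalg.norm(rv)/.17))))
        out=[]
        for i in range(k):
            T=P if i==k-1 else p+(P-p)/(k-i)
            rv=(q.inv()*Q).as_rotvec()/(k-i)
            s=np.round(q.inv().apply(T-p)*100,2); rv=np.round(rv,4)
            p=p+q.apply(s/100); q=q*R.from_rotvec(rv)
            out.append([float(v) for v in s]+[float(v) for v in rv])
        print('->',P.round(3),len(out)); 
        for o in out: print(o)
E
python3 - <<'E'
from h import *
W=np.load('tp.npy').reshape(-1,3); W2=np.load('sc.npy').reshape(-1,3)
for c in((.638,-.162),(.4815,-.1705)):
  for w in(W,W2):
    s=w[(np.hypot(w[:,0]-c[0],w[:,1]-c[1])<.034)&(w[:,2]>.021)&(w[:,2]<.03)]
    print(len(s),cv2.minAreaRect((s[:,:2]*1000).astype(np.float32)))
plan(([.638,-.162,.25],Rd(3.5)))
E
```

```text
204 ((638.531982421875, -162.6469268798828), (42.30422592163086, 45.85189437866211), 6.233506679534912)
219 ((641.0257568359375, -161.95635986328125), (46.3240852355957, 49.354732513427734), 3.657839775085449)
212 ((481.3007507324219, -170.48056030273438), (41.59092330932617, 46.061973571777344), 21.368986129760742)
179 ((483.010986328125, -169.95095825195312), (44.679805755615234, 46.47322463989258), 21.69217872619629)
at [0.1484 0.6071 0.3027] F [-0.5  0.6 -0.3] open 8.81 t 1.1 q7 [-1.3   0.9  -0.22]
-> [ 0.638 -0.162  0.25 ] 21
[-3.13, -3.0, 0.25, 0.0, 0.0, -0.0143]
[-3.09, -3.05, 0.25, 0.0, 0.0, -0.0143]
[-3.05, -3.09, 0.25, 0.0, 0.0, -0.0143]
[-3.0, -3.14, 0.25, 0.0, 0.0, -0.0143]
[-2.96, -3.18, 0.25, 0.0, 0.0, -0.0143]
[-2.91, -3.22, 0.25, 0.0, 0.0, -0.0143]
[-2.87, -3.26, 0.25, 0.0, 0.0, -0.0143]
[-2.82, -3.3, 0.25, 0.0, 0.0, -0.0143]
[-2.77, -3.34, 0.25, 0.0, 0.0, -0.0143]
[-2.72, -3.38, 0.25, 0.0, 0.0, -0.0143]
[-2.67, -3.42, 0.25, 0.0, 0.0, -0.0144]
[-2.63, -3.46, 0.25, 0.0, 0.0, -0.0143]
[-2.58, -3.5, 0.25, 0.0, 0.0, -0.0144]
[-2.52, -3.53, 0.25, 0.0, 0.0, -0.0143]
[-2.47, -3.57, 0.25, 0.0, 0.0, -0.0144]
[-2.42, -3.6, 0.25, 0.0, 0.0, -0.0143]
[-2.37, -3.64, 0.25, 0.0, 0.0, -0.0144]
[-2.32, -3.67, 0.26, 0.0, 0.0, -0.0143]
[-2.27, -3.71, 0.25, 0.0, 0.0, -0.0144]
[-2.21, -3.74, 0.26, 0.0, 0.0, -0.0143]
[-2.16, -3.76, 0.25, 0.0, 0.0, -0.0144]
```

Emit:
carry_out(motion=[0, 0, 0, 0, 0, -0.151, 0, 0, 0, 0, 0, -0.15, -2.21, -3.99, 0, 0, 0, 0, -2.21, -3.99, 0, 0, 0, 0, -2.21, -3.99, 0, 0, 0, 0, -2.21, -3.99, 0, 0, 0, 0, -2.21, -3.99, 0, 0, 0, 0, -2.21, -3.99, 0, 0, 0, 0], hand=6.4, grip_force=30)

```text
clock: 2.1
tool_pos: [0.2962, 0.3751, 0.3029]
eef_rot: [-0.031, 1.0, 0.0, 0.0]
contact_force: [1.5, -0.6, -1.0]
opening: 0.725
```

Emit:
carry_out(motion=[-2.21, -3.99, 0, 0, 0, 0, -2.21, -3.99, 0, 0, 0, 0, -2.21, -3.99, 0, 0, 0, 0, -2.21, -3.99, 0, 0, 0, 0, -2.21, -3.99, 0, 0, 0, 0, -2.21, -3.99, 0, 0, 0, 0, -2.21, -3.99, 0, 0, 0, 0, -2.21, -3.99, 0, 0, 0, 0])

```text
clock: 3.1
tool_pos: [0.4923, 0.0672, 0.3029]
eef_rot: [-0.031, 1.0, 0.0, 0.0]
contact_force: [0.6, -0.5, 0.4]
opening: 0.732
```

Emit:
carry_out(motion=[-2.21, -3.99, 0, 0, 0, 0, -2.21, -3.99, 0, 0, 0, 0, -2.21, -3.99, 0, 0, 0, 0, -2.21, -3.99, 0, 0, 0, 0, -2.21, -3.99, 0, 0, 0, 0, -2.21, -3.99, 0, 0, 0, 0, 0, 0, 4, 0, 0, 0, 0, 0, 0, 0, 0, 0])

```text
clock: 4.1
tool_pos: [0.6365, -0.1625, 0.2598]
eef_rot: [-0.03, 1.0, 0.001, -0.003]
contact_force: [-1.1, 0.6, 0.7]
opening: 0.731
```

```bash
python3 - <<'E'
from h import *
st=monitor.get_state();p=snapshot('wrist');W=cloud(p,st).reshape(-1,3)
save('w1',p['frame'])
for c in((.638,-.162),(.4815,-.1705)):
    s=W[(np.hypot(W[:,0]-c[0],W[:,1]-c[1])<.036)&(W[:,2]>.0205)&(W[:,2]<.03)]
    print(len(s), cv2.minAreaRect((s[:,:2]*1000).astype(np.float32)) if len(s)>9 else '')
plan(([.638,-.162,.078],Rd(5)))
E
```

```text
1988 ((640.858642578125, -163.2313690185547), (42.20834732055664, 46.0554084777832), 6.355082988739014)
3037 ((483.593017578125, -170.91424560546875), (42.60086441040039, 46.100650787353516), 21.68254852294922)
at [ 0.6376 -0.1618  0.2618] F [-0.7  0.5  0.8] open 6.39 t 4.15 q7 [0.36 0.92 1.54]
-> [ 0.638 -0.162  0.078] 5
[-0.02, -0.01, 3.68, 0.0003, -0.0006, -0.0051]
[-0.02, -0.01, 3.68, 0.0003, -0.0006, -0.0051]
[-0.01, -0.01, 3.67, 0.0002, -0.0006, -0.0051]
[-0.01, -0.0, 3.68, 0.0003, -0.0006, -0.0051]
[-0.01, -0.01, 3.67, 0.0002, -0.0007, -0.005]
```

Emit:
carry_out(motion=[-0.3, -0.1, 3.7, 0, 0, -0.049, 0, 0, 3.7, 0, 0, 0, 0, 0, 3.7, 0, 0, 0, 0, 0, 3.7, 0, 0, 0, 0, 0, 2.2, 0, 0, 0, 0, 0, 1.3, 0, 0, 0])

```text
clock: 4.9
tool_pos: [0.6421, -0.1627, 0.0799]
eef_rot: [-0.055, 0.998, -0.0, 0.001]
contact_force: [-0.4, 0.2, -0.5]
opening: 0.729
```

Emit:
carry_out(motion=[0, 0, 0, 0, 0, 0, 0, 0, 0, 0, 0, 0, 0, 0, 0, 0, 0, 0, 0, 0, 0, 0, 0, 0, 0, 0, 0, 0, 0, 0], hand=3.5)

```text
clock: 5.52
tool_pos: [0.6424, -0.1633, 0.081]
eef_rot: [-0.055, 0.998, -0.0, 0.001]
contact_force: [0.0, -0.0, 7.3]
opening: 0.516
```

Emit:
carry_out(motion=[0, 0, -2, 0, 0, 0, 0, 0, -3, 0, 0, 0, 0, 0, -3, 0, 0, 0])

```text
clock: 5.9
tool_pos: [0.6413, -0.1631, 0.1614]
eef_rot: [-0.055, 0.998, 0.0, 0.0]
contact_force: [0.6, -1.0, -1.3]
opening: 0.516
```

Emit:
carry_out(motion=[2.8, -3.85, 0, 0, 0, 0, 2.8, -3.85, 0, 0, 0, 0, 2.8, -3.85, 0, 0, 0, 0, 2.8, -3.85, 0, 0, 0, 0, 2.8, -3.85, 0, 0, 0, 0.01, 2.8, -3.85, 0, 0, 0, 0.01, 0, 0, 3, 0, 0, 0, 0, 0, 3, 0, 0, 0])

```text
clock: 6.9
tool_pos: [0.4991, -0.4124, 0.1004]
eef_rot: [-0.044, 0.999, -0.001, 0.001]
contact_force: [0.9, 0.2, -1.1]
opening: 0.517
```

Emit:
carry_out(motion=[0, 0, 1.5, 0, 0, 0, 0, 0, 1.3, 0, 0, 0, 0, 0, 0, 0, 0, 0])

```text
clock: 7.28
tool_pos: [0.5, -0.411, 0.0719]
eef_rot: [-0.045, 0.999, -0.0, 0.0]
contact_force: [-0.4, -0.6, -0.6]
opening: 0.517
```

Emit:
carry_out(motion=[0, 0, 0, 0, 0, 0, 0, 0, 0, 0, 0, 0, 0, 0, 0, 0, 0, 0], hand=5.6)

```text
clock: 7.65
tool_pos: [0.4996, -0.4111, 0.072]
eef_rot: [-0.045, 0.999, -0.0, 0.0]
contact_force: [0.3, 0.3, 0.2]
opening: 0.636
```

Emit:
carry_out(motion=[0, 0, -4, 0, 0, 0, 0, 0, -4, 0, 0, 0, 0, 0, -4, 0, 0, 0, 0, 0, 0, 0, 0, 0])

```text
clock: 8.15
tool_pos: [0.5012, -0.412, 0.1953]
eef_rot: [-0.045, 0.999, -0.002, 0.003]
contact_force: [0.5, 0.3, -0.0]
opening: 0.635
```

```bash
python3 - <<'E'
from h import *
plan(([.483,-.1705,.19],Rd(21.6)),([.483,-.1705,.0805],Rd(21.6)),([.483,-.1705,.16],Rd(21.6)),([.419,-.418,.16],Rd(5.2)),step=6)
E
```

```text
at [ 0.5012 -0.412   0.1953] F [ 0.5  0.3 -0. ] open 5.59 t 8.15 q7 [0.82 0.77 1.91]
-> [ 0.483 -0.17   0.19 ] 5
[-0.07, 4.84, 0.08, -0.001, 0.001, -0.0574]
[-0.35, 4.83, 0.09, -0.001, 0.001, -0.0574]
[-0.62, 4.81, 0.1, -0.001, 0.001, -0.0575]
[-0.9, 4.76, 0.1, -0.001, 0.0009, -0.0574]
[-1.17, 4.7, 0.1, -0.001, 0.001, -0.0575]
-> [ 0.483 -0.17   0.08 ] 2
[-0.0, -0.0, 5.47, -0.0, -0.0, 0.0]
[-0.0, -0.0, 5.48, -0.0, -0.0, 0.0]
-> [ 0.483 -0.17   0.16 ] 2
[-0.0, -0.0, -3.98, -0.0, -0.0, 0.0]
[-0.0, -0.0, -3.97, -0.0, -0.0, 0.0]
-> [ 0.419 -0.418  0.16 ] 5
[3.01, -4.13, -0.0, -0.0, -0.0, 0.0573]
[2.77, -4.3, -0.0, -0.0, -0.0, 0.0572]
[2.52, -4.45, -0.0, -0.0, -0.0, 0.0573]
[2.26, -4.58, -0.0, -0.0, -0.0, 0.0572]
[2.0, -4.71, -0.0, -0.0, -0.0, 0.0573]
```

Emit:
carry_out(motion=[-0.07, 4.84, 0, 0, 0, -0.0574, -0.35, 4.83, 0, 0, 0, -0.0574, -0.62, 4.81, 0.1, 0, 0, -0.0575, -0.9, 4.76, 0.1, 0, 0, -0.0574, -1.1, 4.7, 0.1, 0, 0, -0.0575, 0, 0, 4, 0, 0, 0, 0, 0, 4, 0, 0, 0, 0, 0, 0, 0, 0, 0], hand=6.4)

```text
clock: 9.15
tool_pos: [0.4786, -0.1689, 0.1062]
eef_rot: [-0.188, 0.982, 0.001, -0.003]
contact_force: [-0.6, 0.1, 0.4]
opening: 0.728
```

```bash
python3 - <<'E'
from h import *
plan(([.483,-.1705,.0805],Rd(21.6)),step=6)
E
```

```text
at [ 0.4786 -0.1689  0.1062] F [-0.6  0.1  0.4] open 6.42 t 9.15 q7 [0.38 0.29 1.57]
-> [ 0.483 -0.17   0.08 ] 1
[-0.37, -0.32, 2.57, 0.0033, -0.0056, 0.0016]
```

Emit:
carry_out(motion=[-0.25, -0.25, 1.3, 0, 0, 0, 0, 0, 1.3, 0, 0, 0, 0, 0, 0, 0, 0, 0])

```text
clock: 9.52
tool_pos: [0.4835, -0.1712, 0.0823]
eef_rot: [-0.187, 0.982, 0.0, -0.0]
contact_force: [-0.5, -0.5, 0.5]
opening: 0.725
```

Emit:
carry_out(motion=[0, 0, 0, 0, 0, 0, 0, 0, 0, 0, 0, 0, 0, 0, 0, 0, 0, 0, 0, 0, 0, 0, 0, 0], hand=3.5)

```text
clock: 10.02
tool_pos: [0.4839, -0.1712, 0.0831]
eef_rot: [-0.188, 0.982, -0.0, 0.0]
contact_force: [-1.5, 0.2, 3.6]
opening: 0.512
```

Emit:
carry_out(motion=[0, 0, -3, 0, 0, 0, 0, 0, -5, 0, 0, 0, 0, 0, 0, 0, 0, 0])

```text
clock: 10.4
tool_pos: [0.4852, -0.1715, 0.1654]
eef_rot: [-0.187, 0.982, -0.001, 0.003]
contact_force: [0.2, -0.7, -1.0]
opening: 0.515
```

Emit:
carry_out(motion=[3.01, -4.13, 0, 0, 0, 0.0573, 2.77, -4.3, 0, 0, 0, 0.0572, 2.52, -4.45, 0, 0, 0, 0.0573, 2.26, -4.58, 0, 0, 0, 0.0572, 2, -4.71, 0, 0, 0, 0.0573, 0, 0, 0, 0, 0, 0, 0, 0, 0, 0, 0, 0])

```text
clock: 11.28
tool_pos: [0.4196, -0.4177, 0.1616]
eef_rot: [-0.046, 0.999, 0.001, -0.0]
contact_force: [0.8, 0.7, -0.4]
opening: 0.517
```

```bash
python3 - <<'E'
from h import *
plan(([.419,-.418,.072],Rd(5.2)),step=4)
E
```

```text
at [ 0.4196 -0.4177  0.1616] F [ 0.8  0.7 -0.4] open 4.55 t 11.275 q7 [0.92 0.61 1.9 ]
-> [ 0.419 -0.418  0.072] 3
[0.02, -0.01, 2.99, 0.0007, -0.0003, 0.0003]
[0.02, -0.02, 2.98, 0.0006, -0.0003, 0.0003]
[0.01, -0.01, 2.99, 0.0007, -0.0003, 0.0003]
```

Emit:
carry_out(motion=[0, 0, 3, 0, 0, 0, 0, 0, 3, 0, 0, 0, 0, 0, 2, 0, 0, 0, 0, 0, 0.9, 0, 0, 0, 0, 0, 0, 0, 0, 0])

```text
clock: 11.9
tool_pos: [0.4206, -0.4177, 0.0738]
eef_rot: [-0.046, 0.999, 0.0, 0.0]
contact_force: [0.1, -0.8, -0.6]
opening: 0.521
```

Emit:
carry_out(motion=[0, 0, 0, 0, 0, 0, 0, 0, 0, 0, 0, 0, 0, 0, 0, 0, 0, 0, 0, 0, -5, 0, 0, 0, 0, 0, -6, 0, 0, 0, 0, 0, -6, 0, 0, 0, 0, 0, -6, 0, 0, 0, 0, 0, 0, 0, 0, 0], hand=5.6)

```text
clock: 12.9
tool_pos: [0.4219, -0.4198, 0.3088]
eef_rot: [-0.045, 0.999, -0.003, 0.004]
contact_force: [-0.6, -0.2, -0.5]
opening: 0.634
```

```bash
python3 - <<'E'
from h import *
b=snapshot('top');W=cloud(b);s=W[(W[:,:,0]>.36)&(W[:,:,0]<.56)&(W[:,:,1]<-.34)&(W[:,:,1]>-.49)&(W[:,:,2]>.012)&(W[:,:,2]<.02)]
print(len(s),(s*1000).round()[::15].tolist()[:12])
plan(([.5385,.1654,.30],Rd(-3.5)),step=5)
E
```

```text
376 [[543.0, -451.0, 18.0], [532.0, -468.0, 17.0], [517.0, -429.0, 17.0], [514.0, -424.0, 14.0], [512.0, -426.0, 14.0], [509.0, -424.0, 14.0], [506.0, -428.0, 19.0], [503.0, -424.0, 14.0], [500.0, -423.0, 16.0], [497.0, -421.0, 13.0], [494.0, -422.0, 18.0], [491.0, -414.0, 16.0]]
at [ 0.4204 -0.4192  0.3059] F [ 0.1  0.2 -1.4] open 5.6 t 12.95 q7 [0.99 0.91 2.  ]
-> [0.538 0.165 0.3  ] 12
[-1.42, 4.76, 0.04, -0.0003, 0.0003, 0.0126]
[-1.36, 4.78, 0.04, -0.0003, 0.0003, 0.0126]
[-1.3, 4.8, 0.04, -0.0003, 0.0003, 0.0127]
[-1.24, 4.81, 0.04, -0.0003, 0.0003, 0.0126]
[-1.18, 4.83, 0.04, -0.0003, 0.0003, 0.0127]
[-1.12, 4.84, 0.04, -0.0003, 0.0003, 0.0126]
[-1.06, 4.86, 0.04, -0.0002, 0.0003, 0.0127]
[-0.99, 4.87, 0.04, -0.0003, 0.0003, 0.0126]
[-0.93, 4.88, 0.05, -0.0002, 0.0003, 0.0127]
[-0.87, 4.89, 0.04, -0.0003, 0.0002, 0.0126]
[-0.81, 4.91, 0.05, -0.0002, 0.0003, 0.0127]
[-0.74, 4.91, 0.05, -0.0003, 0.0002, 0.0126]
```

Released both. Next is the gate.

Emit:
carry_out(motion=[-1.42, 4.76, 0, 0, 0, 0.0126, -1.36, 4.78, 0, 0, 0, 0.0126, -1.3, 4.8, 0, 0, 0, 0.0127, -1.24, 4.81, 0, 0, 0, 0.0126, -1.18, 4.83, 0, 0, 0, 0.0127, -1.12, 4.84, 0, 0, 0, 0.0126, -1.06, 4.86, 0, 0, 0, 0.0127, -0.99, 4.87, 0, 0, 0, 0.0126], hand=4)

```text
clock: 13.95
tool_pos: [0.4976, -0.0276, 0.3021]
eef_rot: [0.005, 1.0, -0.0, -0.002]
contact_force: [0.6, 0.1, 0.5]
opening: 0.455
```

Emit:
carry_out(motion=[-0.93, 4.88, 0, 0, 0, 0.0127, -0.87, 4.89, 0, 0, 0, 0.0126, -0.81, 4.91, 0, 0, 0, 0.0127, -0.74, 4.91, 0, 0, 0, 0.0126, 0, 0, 0, 0, 0, 0, 0, 0, 0, 0, 0, 0, 0, 0, 0, 0, 0, 0])

```text
clock: 14.82
tool_pos: [0.5373, 0.164, 0.3029]
eef_rot: [0.031, 1.0, -0.001, -0.001]
contact_force: [0.6, 0.3, -0.5]
opening: 0.454
```

```bash
python3 - <<'E'
from h import *
st=monitor.get_state();p=snapshot('wrist');W=cloud(p,st).reshape(-1,3);save('w2',p['frame'])
b=snapshot('top');save('t2',cv2.resize(b['frame'][180:320,180:520],None,fx=2.3,fy=2.3))
s=W[(W[:,0]>.49)&(W[:,0]<.59)&(W[:,1]>.14)&(W[:,1]<.19)&(W[:,2]>.178)&(W[:,2]<.2)]
print(len(s),(np.median(s,0)*1000).round(1),cv2.minAreaRect((s[:,:2]*1000).astype(np.float32)), np.percentile(s[:,2],98))
plan(([.5385,.1654,.228],Rd(-3.5)),step=5)
c=np.vstack([cv2.resize(p['frame'],(640,480))[:, :]]); 
E
```

```text
2176 [534.8 165.5 188.2] ((539.3250732421875, 165.28253173828125), (9.998452186584473, 92.7974624633789), 86.38298034667969) 0.189918760179342
at [0.5375 0.1644 0.3034] F [-0.1  0.   0.1] open 4.01 t 14.925 q7 [-0.14  0.83  0.82]
-> [0.538 0.165 0.228] 2
[-0.05, 0.06, 3.77, -0.0005, -0.0003, -0.0008]
[-0.05, 0.05, 3.77, -0.0005, -0.0003, -0.0009]
```

View pics/w2.png

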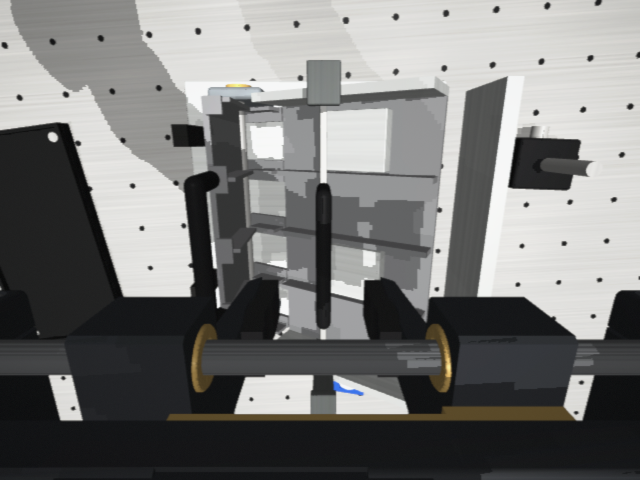

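The wrist view shows the fingers straddling the gate bar at (323,260), and carriers in two lanes at (355,140) and (365,265). Descend and grip.

Emit:
carry_out(motion=[-0.1, 0.1, 3.8, 0, 0, 0, 0, 0, 3.7, 0, 0, 0, 0, 0, 0, 0, 0, 0])

```text
clock: 15.3
tool_pos: [0.5373, 0.1654, 0.2268]
eef_rot: [0.031, 1.0, -0.001, -0.003]
contact_force: [-0.4, -0.4, 0.0]
opening: 0.455
```

Emit:
carry_out(motion=[0, 0, 0, 0, 0, 0, 0, 0, 0, 0, 0, 0, 0, 0, 0, 0, 0, 0, 0, 0, 0, 0, 0, 0, 0, 0, 0, 0, 0, 0], hand=0.3, grip_force=40)

```text
clock: 15.92
tool_pos: [0.5391, 0.1652, 0.2296]
eef_rot: [0.031, 1.0, -0.001, 0.001]
contact_force: [0.5, -3.5, 6.4]
opening: 0.089
```

Emit:
carry_out(motion=[0, 0, -0.6, 0, 0, 0, 0, 0, -0.8, 0, 0, 0, 0, 0, -0.8, 0, 0, 0, 0, 0, -0.8, 0, 0, 0, 0, 0, -0.4, 0, 0, 0, 0, 0, -0.2, 0, 0, 0, 0, 0, 0, 0, 0, 0])

```text
clock: 16.8
tool_pos: [0.5391, 0.1652, 0.2646]
eef_rot: [0.031, 1.0, -0.001, 0.0]
contact_force: [1.9, -4.9, -2.9]
opening: 0.087
```

Emit:
carry_out(motion=[0, 0, -0.2, 0, 0, 0, 0, 0, -0.2, 0, 0, 0, 0, 0, 0, 0, 0, 0])

```text
clock: 17.18
tool_pos: [0.539, 0.1652, 0.2651]
eef_rot: [0.031, 1.0, -0.001, -0.001]
contact_force: [9.9, -0.9, -28.2]
opening: 0.091
```

Emit:
carry_out(motion=[0, 0, 0, 0, 0, 0, 0, 0, 0, 0, 0, 0, 0, 0, 0, 0, 0, 0, 0, 0, 0, 0, 0, 0], hand=4)

```text
clock: 17.68
tool_pos: [0.5386, 0.1674, 0.2693]
eef_rot: [0.03, 1.0, 0.0, 0.0]
contact_force: [-0.7, 0.6, -0.0]
opening: 0.452
```

Emit:
carry_out(motion=[0, 0, -4, 0, 0, 0, 0, 0, -4, 0, 0, 0, 0, 0, 0, 0, 0, 0])

```text
clock: 18.05
tool_pos: [0.5399, 0.168, 0.3521]
eef_rot: [0.03, 1.0, 0.002, 0.003]
contact_force: [1.1, 0.6, -0.6]
opening: 0.453
```

```bash
python3 - <<'E'
from h import *
st=monitor.get_state();p=snapshot('wrist');W=cloud(p,st).reshape(-1,3);save('w3',p['frame'])
s=W[(W[:,0]>.49)&(W[:,0]<.59)&(W[:,1]>.14)&(W[:,1]<.19)&(W[:,2]>.178)&(W[:,2]<.24)]
print('gatebar top',np.percentile(s[:,2],[50,98]).round(4))
s=W[(W[:,0]>.48)&(W[:,0]<.59)&(W[:,1]>.05)&(W[:,1]<.12)&(W[:,2]>.185)&(W[:,2]<.21)]
print(len(s),(np.median(s,0)*1000).round(1),cv2.minAreaRect((s[:,:2]*1000).astype(np.float32)), np.percentile(s[:,2],98))
plan(([.534,.0925,.33],Rd(-3.5)),([.534,.0925,.239],Rd(-3.5)))
E
```

```text
gatebar top [0.2231 0.225 ]
2450 [529.   94.2 199.7] ((534.7218627929688, 92.57974243164062), (12.177953720092773, 109.71295928955078), 86.41868591308594) 0.2018387187176203
at [0.539  0.1673 0.3501] F [-0.3 -0.2  0.4] open 4.01 t 18.1 q7 [-0.13  0.94  0.85]
-> [0.534 0.092 0.33 ] 2
[0.03, -3.75, 1.0, 0.0007, 0.0015, 0.0002]
[0.02, -3.75, 1.0, 0.0008, 0.0015, 0.0003]
-> [0.534 0.092 0.239] 3
[0.0, -0.0, 3.03, -0.0, 0.0, -0.0]
[0.0, -0.0, 3.04, -0.0, 0.0, -0.0]
[0.0, -0.0, 3.03, -0.0, 0.0, -0.0]
```

View pics/w3.png

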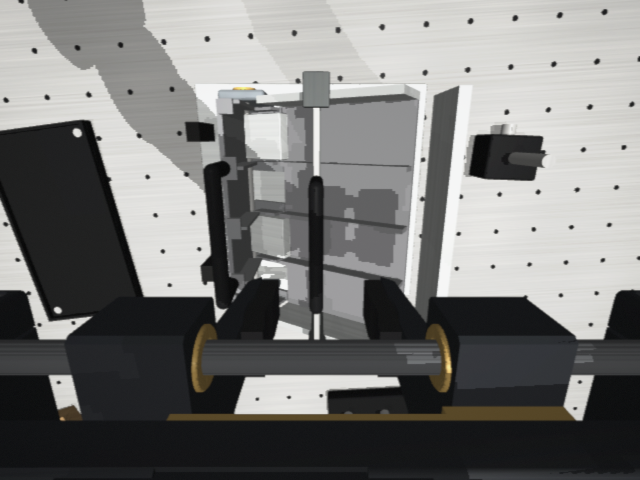

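The gate is up at its end stop and the chute is empty. Move over the tray handle and check the deck-A lanes with the top depth.

```bash
python3 - <<'E'
from h import *
b=snapshot('top');c=snapshot('scene')
for p in(b,c):
  W=cloud(p).reshape(-1,3); q=R.from_euler('z',3.5,degrees=True).apply(W-np.array([.534,.0925,0]))
  for x in(-75,-25,25,75):
    r=[]
    for y in (12,20,28,36,44,52):
      s=q[(abs(q[:,0]*1000-x)<12)&(abs(q[:,1]*1000-y)<4)]
      r.append((np.median(s[:,2])*1000).round() if len(s) else None)
    print(x,r)
E
```

```text
-75 [np.float64(734.0), np.float64(729.0), np.float64(724.0), np.float64(717.0), np.float64(709.0), np.float64(698.0)]
-25 [np.float64(681.0), np.float64(689.0), np.float64(691.0), np.float64(690.0), np.float64(690.0), np.float64(688.0)]
25 [np.float64(393.0), np.float64(392.0), np.float64(392.0), np.float64(441.0), np.float64(644.0), np.float64(661.0)]
75 [None, np.float64(13.0), np.float64(10.0), None, np.float64(100.0), np.float64(102.0)]
-75 [np.float64(730.0), np.float64(726.0), np.float64(721.0), np.float64(714.0), np.float64(705.0), np.float64(696.0)]
-25 [np.float64(684.0), np.float64(690.0), np.float64(692.0), np.float64(691.0), np.float64(688.0), np.float64(686.0)]
25 [np.float64(367.0), np.float64(365.0), np.float64(373.0), np.float64(432.0), np.float64(440.0), np.float64(506.0)]
75 [np.float64(10.0), np.float64(9.0), np.float64(10.0), np.float64(10.0), np.float64(10.0), np.float64(10.0)]
```

Emit:
carry_out(motion=[0, -3.75, 1, 0, 0, 0, 0, -3.75, 1, 0, 0, 0, 0, 0, 3, 0, 0, 0, 0, 0, 3, 0, 0, 0, 0, 0, 2.8, 0, 0, 0, 0, 0, 0, 0, 0, 0])

```text
clock: 18.95
tool_pos: [0.5322, 0.0915, 0.2381]
eef_rot: [0.03, 1.0, -0.001, -0.003]
contact_force: [-0.6, 0.7, -0.1]
opening: 0.453
```

Emit:
carry_out(motion=[0, 0, 0, 0, 0, 0, 0, 0, 0, 0, 0, 0, 0, 0, 0, 0, 0, 0, 0, 0, 0, 0, 0, 0, 0, 0, 0, 0, 0, 0], hand=0.4)

```text
clock: 19.58
tool_pos: [0.5344, 0.0922, 0.2414]
eef_rot: [0.03, 1.0, 0.0, 0.001]
contact_force: [-1.1, -0.7, 5.5]
opening: 0.119
```

```bash
cat > swing.py <<'E'
from h import *
def rows(th0,th1,t0,t1,n,d=.0474,over=0.):
    S=R.from_euler('z',-3.5,degrees=True); c=np.array([.534,.0925,.07])
    def pose(th,t):
        b=c+S.apply([0,-.124*np.sin(th),.124*np.cos(th)])
        Q=Rd(-3.5,t); return b-Q.apply([0,0,d]),Q
    p,q=pose(th0,t0); out=[]
    for i in range(1,n+1):
        f=i/n; P,Q=pose(th0+(th1-th0)*f,t0+(t1-t0)*f)
        s=np.round(q.inv().apply(P-p)*100,2); r=np.round((q.inv()*Q).as_rotvec(),4)
        p=p+q.apply(s/100);q=q*R.from_rotvec(r); out.append([float(v)+0 for v in s]+[float(v)+0 for v in r])
    for i in range(0,n,8): print([v for r in out[i:i+8] for v in r])
E
python3 - <<'E'
from swing import *
rows(0,1.571+.02,0,-20,24)
E
```

```text
[0.0, -0.89, 0.03, -0.0145, 0.0, 0.0, 0.0, -0.89, 0.07, -0.0146, 0.0, 0.0, 0.0, -0.88, 0.11, -0.0145, 0.0, 0.0, 0.0, -0.88, 0.15, -0.0146, 0.0, 0.0, 0.0, -0.86, 0.2, -0.0145, 0.0, 0.0, 0.0, -0.86, 0.24, -0.0146, 0.0, 0.0, 0.0, -0.84, 0.28, -0.0145, 0.0, 0.0, 0.0, -0.83, 0.31, -0.0146, 0.0, 0.0]
[0.0, -0.81, 0.36, -0.0145, 0.0, 0.0, 0.0, -0.79, 0.39, -0.0145, 0.0, 0.0, 0.0, -0.77, 0.43, -0.0146, 0.0, 0.0, 0.0, -0.75, 0.47, -0.0145, 0.0, 0.0, 0.0, -0.72, 0.5, -0.0146, 0.0, 0.0, 0.0, -0.69, 0.53, -0.0145, 0.0, 0.0, 0.0, -0.67, 0.57, -0.0146, 0.0, 0.0, 0.0, -0.63, 0.59, -0.0145, 0.0, 0.0]
[0.0, -0.61, 0.63, -0.0146, 0.0, 0.0, 0.0, -0.57, 0.65, -0.0145, 0.0, 0.0, 0.0, -0.54, 0.67, -0.0145, 0.0, 0.0, 0.0, -0.5, 0.7, -0.0146, 0.0, 0.0, 0.0, -0.46, 0.72, -0.0145, 0.0, 0.0, 0.0, -0.43, 0.74, -0.0146, 0.0, 0.0, 0.0, -0.39, 0.76, -0.0145, 0.0, 0.0, 0.0, -0.35, 0.77, -0.0146, 0.0, 0.0]
```

Emit:
carry_out(motion=[0.0, -0.89, 0.03, -0.0145, 0.0, 0.0, 0.0, -0.89, 0.07, -0.0146, 0.0, 0.0, 0.0, -0.88, 0.11, -0.0145, 0.0, 0.0, 0.0, -0.88, 0.15, -0.0146, 0.0, 0.0, 0.0, -0.86, 0.2, -0.0145, 0.0, 0.0, 0.0, -0.86, 0.24, -0.0146, 0.0, 0.0, 0.0, -0.84, 0.28, -0.0145, 0.0, 0.0, 0.0, -0.83, 0.31, -0.0146, 0.0, 0.0])

```text
clock: 20.58
tool_pos: [0.5303, 0.0261, 0.2238]
eef_rot: [0.029, 0.998, 0.061, 0.003]
contact_force: [-0.1, 5.8, 2.3]
opening: 0.118
```

Emit:
carry_out(motion=[0.0, -0.81, 0.36, -0.0145, 0.0, 0.0, 0.0, -0.79, 0.39, -0.0145, 0.0, 0.0, 0.0, -0.77, 0.43, -0.0146, 0.0, 0.0, 0.0, -0.75, 0.47, -0.0145, 0.0, 0.0, 0.0, -0.72, 0.5, -0.0146, 0.0, 0.0, 0.0, -0.69, 0.53, -0.0145, 0.0, 0.0, 0.0, -0.67, 0.57, -0.0146, 0.0, 0.0, 0.0, -0.63, 0.59, -0.0145, 0.0, 0.0])

```text
clock: 21.58
tool_pos: [0.5272, -0.0242, 0.1763]
eef_rot: [0.029, 0.993, 0.119, 0.004]
contact_force: [-0.6, 5.7, 2.3]
opening: 0.115
```

Emit:
carry_out(motion=[0.0, -0.61, 0.63, -0.0146, 0.0, 0.0, 0.0, -0.57, 0.65, -0.0145, 0.0, 0.0, 0.0, -0.54, 0.67, -0.0145, 0.0, 0.0, 0.0, -0.5, 0.7, -0.0146, 0.0, 0.0, 0.0, -0.46, 0.72, -0.0145, 0.0, 0.0, 0.0, -0.43, 0.74, -0.0146, 0.0, 0.0, 0.0, -0.39, 0.76, -0.0145, 0.0, 0.0, 0.0, -0.35, 0.77, -0.0146, 0.0, 0.0])

```text
clock: 22.58
tool_pos: [0.5258, -0.0459, 0.1118]
eef_rot: [0.029, 0.984, 0.176, 0.006]
contact_force: [-0.1, 5.3, 4.8]
opening: 0.107
```

```bash
python3 - <<'E'
from h import *
st=monitor.get_state();Q=R.from_quat(st['eef_rot']);p=st['tool_pos'];print(p.round(4),st['contact_force'].round(1),st['opening'],st['clock'])
b=p+Q.apply([0,0,.0474]);print('bar',b.round(4),'st',R.from_euler('z',3.5,degrees=True).apply(b-np.array([.534,.0925,0])).round(4))
E
```

```text
[ 0.5258 -0.0459  0.1118] [-0.1  5.3  4.8] 0.10692289198942148 22.575
bar [ 0.5268 -0.0295  0.0673] st [ 0.0003 -0.1222  0.0673]
```

Emit:
carry_out(motion=[0, -0.1, 0.25, 0, 0, 0, 0, -0.1, 0.25, 0, 0, 0, 0, 0, 0, 0, 0, 0])

```text
clock: 22.95
tool_pos: [0.5259, -0.0457, 0.1083]
eef_rot: [0.029, 0.984, 0.175, 0.006]
contact_force: [-3.4, 3.2, 20.1]
opening: 0.105
```

Emit:
carry_out(motion=[0, 0, -0.2, 0, 0, 0, 0, 0, -0.2, 0, 0, 0, 0, 0, 0, 0, 0, 0, 0, 0, 0, 0, 0, 0], hand=4)

```text
clock: 23.45
tool_pos: [0.5253, -0.0498, 0.1094]
eef_rot: [0.03, 0.984, 0.173, 0.005]
contact_force: [0.0, -0.1, 0.9]
opening: 0.454
```

Emit:
carry_out(motion=[0, 0, -3, 0, 0, 0, 0, 0, -5, 0, 0, 0, 0, 0, -5, 0.1, 0, 0, 0, 0, -5, 0.1, 0, 0, 0, 0, -3, 0.15, 0, 0, 0, 0, 0, 0, 0, 0, 0, 0, 0, 0, 0, 0])

```text
clock: 24.32
tool_pos: [0.5211, -0.1108, 0.309]
eef_rot: [0.03, 1.0, -0.0, -0.001]
contact_force: [0.4, 0.4, 0.2]
opening: 0.454
```

```bash
cat > look.py <<'E'
from h import *
def look(nm,disp=False):
    st=monitor.get_state();p=snapshot('wrist');W=cloud(p,st);save(nm,p['frame'])
    q=R.from_euler('z',3.5,degrees=True).apply(W.reshape(-1,3)-np.array([.534,.0925,0]))*1000
    for d in (-75,-25,25,75):
        s=q[(abs(q[:,0]-d)<25)&(q[:,1]<0)&(q[:,1]>-86)&(q[:,2]>79)&(q[:,2]<86)]
        s2=s[(abs(s[:,0]-d)<21)]
        print(d,len(s2),[round(float(np.percentile(s2[:,k],f)),1) for k in(0,1,2) for f in(2,50,98)] if len(s2)>20 else '')
    h=q[(abs(q[:,0])<45)&(q[:,1]<-105)&(q[:,1]>-145)&(q[:,2]>60)]
    if len(h): print('bar',np.percentile(h[:,1],[2,98]).round(1),np.percentile(h[:,2],[50,98]).round(1))
    return st,p,q
E
python3 - <<'E'
from look import *
look('w4'); plan()
E
```

```text
-75 2580 [-93.8, -74.7, -54.9, -53.3, -31.6, -8.2, 80.9, 83.3, 85.1]
-25 11 
25 1970 [5.9, 25.2, 45.2, -53.4, -32.5, -8.5, 80.8, 83.3, 85.0]
75 3 
bar [-143.9 -120.2] [317.6 328.2]
at [ 0.5208 -0.1114  0.3085] F [-0.3  0.   0.2] open 3.96 t 24.375 q7 [0.46 0.83 1.22]
```

View pics/w4.png

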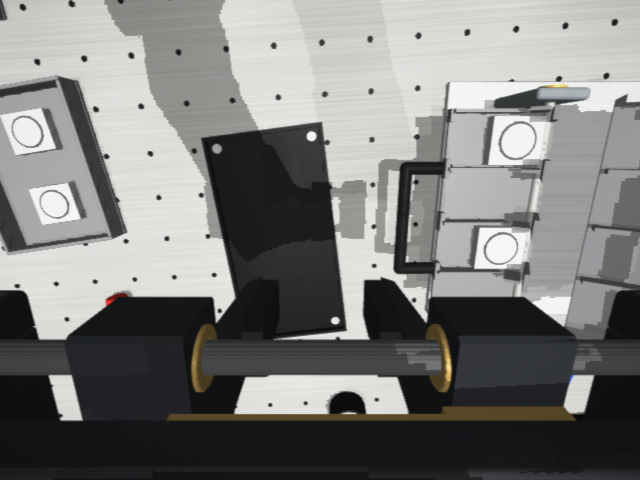

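Both carriers lie window up on deck B, at pixels (517,140) and (500,247). Both finished ones are in the output tray. I'll profile the space behind the carriers.

```bash
python3 - <<'E'
from look import *
S=R.from_euler('z',-3.5,degrees=True); c=np.array([.534,.0925,0])
st,p,q=look('w5')
print(np.array(p['hand_eye']).round(3).tolist())
for x in(-75,25):
  for y in range(-56,24,4):
    s=q[(abs(q[:,0]-x)<10)&(abs(q[:,1]-y)<2)&(q[:,2]<160)]
    if len(s): print(x,y,len(s),np.percentile(s[:,2],[5,50,95]).round())
plan((c+S.apply([-.075,-.031,.25]),Rd(-3.5)),(c+S.apply([.025,-.031,.25]),Rd(-3.5)))
E
```

```text
-75 2582 [-94.0, -75.0, -54.4, -53.3, -31.8, -8.5, 80.8, 83.3, 85.1]
-25 11 
25 1975 [5.7, 25.3, 45.1, -53.5, -32.4, -8.6, 80.3, 83.2, 85.0]
75 4 
bar [-144.1 -120.4] [317.1 327.7]
[[0.0, -0.961, -0.275, 0.071], [1.0, -0.0, 0.001, 0.0], [-0.001, -0.275, 0.961, -0.083], [0.0, 0.0, 0.0, 1.0]]
-75 -56 106 [70. 71. 72.]
-75 -52 247 [71. 80. 84.]
-75 -48 108 [82. 83. 84.]
-75 -44 105 [82. 84. 85.]
-75 -40 113 [83. 84. 85.]
-75 -36 102 [83. 84. 85.]
-75 -32 108 [83. 84. 85.]
-75 -28 110 [83. 84. 85.]
-75 -24 104 [83. 84. 85.]
-75 -20 101 [83. 84. 86.]
-75 -16 98 [82. 83. 85.]
-75 -12 100 [82. 83. 84.]
-75 -8 60 [82. 83. 84.]
-75 -4 12 [74. 75. 76.]
-75 0 92 [74. 75. 76.]
-75 4 17 [72. 74. 74.]
25 -56 75 [70. 71. 72.]
25 -52 192 [71. 80. 84.]
25 -48 84 [82. 83. 84.]
25 -44 94 [82. 83. 85.]
25 -40 78 [83. 84. 85.]
25 -36 88 [83. 84. 85.]
25 -32 81 [83. 84. 85.]
25 -28 85 [83. 84. 85.]
25 -24 80 [83. 84. 85.]
25 -20 84 [83. 84. 85.]
25 -16 72 [82. 84. 85.]
25 -12 83 [82. 83. 84.]
25 -8 44 [82. 83. 84.]
25 -4 11 [74. 75. 76.]
25 0 75 [74. 75. 76.]
25 4 6 [73. 74. 74.]
at [ 0.5208 -0.1116  0.3083] F [ 0.  -0.4 -0.5] open 3.95 t 24.425 q7 [0.46 0.83 1.22]
-> [0.457 0.066 0.25 ] 5
[1.49, 3.47, 1.17, 0.0, -0.0007, -0.0002]
[1.48, 3.47, 1.17, 0.0, -0.0007, -0.0002]
[1.49, 3.47, 1.17, 0.0, -0.0007, -0.0002]
[1.48, 3.47, 1.17, 0.0, -0.0007, -0.0003]
[1.49, 3.46, 1.17, 0.0001, -0.0008, -0.0002]
-> [0.557 0.06  0.25 ] 3
[-3.33, 0.0, -0.0, -0.0, 0.0, -0.0]
[-3.34, 0.0, -0.0, -0.0, 0.0, -0.0]
[-3.33, 0.0, -0.0, -0.0, 0.0, -0.0]
```

```bash
python3 - <<'E'
from h import *
q=np.vstack([np.load('tp.npy').reshape(-1,3),np.load('sc.npy').reshape(-1,3)])
q=R.from_euler('z',3.5,degrees=True).apply(q-np.array([.534,.0925,0]))*1000
xs=list(range(-125,130,10)); print('x',xs)
for y in range(0,100,6):
  print(y,[int(np.max(s)) if len(s:=q[(abs(q[:,0]-x)<5)&(abs(q[:,1]-y)<3)][:,2]) else None for x in xs])
E
```

```text
x [-125, -115, -105, -95, -85, -75, -65, -55, -45, -35, -25, -15, -5, 5, 15, 25, 35, 45, 55, 65, 75, 85, 95, 105, 115, 125]
0 [62, 91, 163, 162, 161, 161, 161, 202, 205, 204, 203, 203, 202, 203, 204, 202, 203, 204, 200, 160, 164, 160, 163, 165, 91, 86]
6 [13, 92, 166, 164, 79, 73, 17, 197, 201, 201, 201, 203, 203, 201, 203, 201, 201, 201, 199, 165, 73, 13, 164, 160, 91, 75]
12 [11, 92, 159, 158, 164, 12, 13, 163, 164, 162, 14, 15, 155, 162, 74, None, 12, 163, 160, 161, 12, 14, 162, 159, 90, 13]
18 [11, 92, 94, 96, 83, 12, 13, 98, 156, 77, None, 15, 97, 98, 82, None, None, 95, 119, 82, 11, 13, 97, 159, 91, 85]
24 [12, 88, 129, 128, 13, 17, 13, 98, 100, None, None, None, 99, 105, None, None, None, 101, 103, None, 14, 18, 103, 131, 89, 13]
30 [14, 12, 132, 131, 14, 14, 14, 105, 103, 85, 10, 12, 98, 106, None, 13, 17, 104, 106, None, 18, 14, 108, 135, 119, 17]
36 [14, 15, 138, 137, 89, 13, 13, 108, 111, 86, 16, 15, 108, 110, 89, 12, 15, 111, 108, None, 15, 12, 91, 137, 17, 13]
42 [15, 13, 141, 132, 99, 99, 100, 112, 113, 100, 97, 99, 110, 112, 98, 98, 98, 114, 111, 99, 98, 99, 98, 141, 1
[... 485 characters left out ...]
185, 126, 112, 109, 115, 196, 198, 196, 13]
72 [12, 195, 198, 200, 154, 153, 151, 153, 193, 191, 193, 192, 191, 192, 190, 191, 191, 189, 151, 152, 155, 153, 195, 196, 197, 14]
78 [12, 198, 195, 197, 149, 149, 148, 153, 185, 191, 192, 190, 189, 191, 190, 189, 191, 189, 143, 150, 143, 152, 197, 198, 195, 14]
84 [17, 194, 193, 194, 137, 139, 136, 136, 140, 120, 122, 122, 133, 137, 135, 136, 138, 138, 137, 122, 124, 120, 194, 193, 194, 16]
90 [15, 12, 172, 150, 141, 141, 139, 140, 141, 132, 128, 127, 142, 141, 143, 140, 141, 139, 141, 130, 128, 129, 126, 170, 19, 15]
96 [14, 12, 171, 142, 143, 143, 144, 144, 142, 133, 130, 129, 144, 145, 142, 148, 142, 145, 142, 132, 129, 128, 129, 174, 171, 12]
```

```bash
python3 - <<'E'
from look import *
st,p,q=look('w6')
Q=[q]
for n in('top','scene'):
  Q.append(R.from_euler('z',3.5,degrees=True).apply(cloud(snapshot(n)).reshape(-1,3)-np.array([.534,.0925,0]))*1000)
q=np.vstack(Q); q=q[(q[:,2]<220)]
xs=list(range(-125,130,10)); print('x',xs)
for y in range(-134,66,8):
  print(y,[int(np.percentile(s,98)) if len(s:=q[(abs(q[:,0]-x)<5)&(abs(q[:,1]-y)<4)][:,2]) else None for x in xs])
E
```

```text
-75 2578 [-94.0, -75.0, -54.4, -53.3, -31.8, -8.4, 80.8, 83.3, 85.1]
-25 9 
25 1984 [5.7, 25.3, 45.1, -53.4, -32.4, -8.5, 80.1, 83.3, 84.9]
75 3 
bar [-144.1 -120.3] [316.9 327.5]
x [-125, -115, -105, -95, -85, -75, -65, -55, -45, -35, -25, -15, -5, 5, 15, 25, 35, 45, 55, 65, 75, 85, 95, 105, 115, 125]
-134 [3, 4, 3, 3, 2, 2, 4, 4, 71, 72, 71, 72, 72, 71, 72, 72, 70, 72, 2, 3, 2, 2, 3, 4, 4, 5]
-126 [3, 5, 3, 2, 4, 2, 3, 76, 78, 79, 77, 77, 78, 78, 77, 78, 77, 77, 77, 2, 3, 6, 6, 4, 5, 5]
-118 [3, 3, 4, 3, 4, 5, 4, 77, 78, 78, 77, 77, 76, 76, 77, 78, 78, 76, 76, 2, 2, 5, 6, 6, 4, 1]
-110 [2, 4, 3, 2, 4, 4, 5, 77, 77, 3, 2, 2, 5, None, 0, None, None, 76, 77, None, 6, 2, 4, 4, 6, 7]
-102 [3, 2, 2, 3, 3, 4, 2, 76, 77, 4, 3, 4, 2, 2, 2, 2, 1, 76, 78, 1, 7, 3, 3, 4, 7, 5]
-94 [2, 2, 24, 78, 3, 3, 3, 79, 80, 6, 4, 2, 80, 79, 3, 3, 3, 80, 80, 66, 4, 3, 5, 3, 3, 4]
-86 [2, 3, 79, 85, 73, 72, 72, 85, 86, 78, 72, 72, 83, 85, 73, 73, 72, 83, 85, 77, 72, 74, 84, 83, 3, 4]
-78 [2, 3, 82, 85, 72, 73, 72, 85, 85, 72, 72, 73, 83, 85, 73, 72, 73, 84, 85, 72, 74, 73, 84, 80, 3, 2]
-70 [12, 12, 81, 86,
[... 1221 characters left out ...]
127, 15, 12, 15, 18, 16, 14, 16, 14, 15, 8, 16, 11, 14, 12, 14, 13, 13, 13, 14, 13, 101, 91, 18]
26 [17, 84, 130, 17, 16, 11, 14, 18, 15, 15, 15, 12, 17, 13, 14, 15, 14, 15, 18, 12, 15, 14, 16, 130, 82, 14]
34 [14, 15, 133, 137, 15, 16, 14, 112, 110, 14, 15, 15, 109, 110, 12, 13, 13, 112, 110, 15, 15, 16, 16, 136, 16, 17]
42 [12, 14, 138, 99, 98, 98, 98, 112, 113, 98, 98, 98, 112, 113, 98, 98, 98, 112, 113, 98, 98, 98, 99, 138, 74, 13]
50 [14, 14, 144, 102, 103, 103, 103, 116, 117, 103, 103, 103, 117, 118, 102, 103, 103, 117, 119, 103, 103, 102, 102, 142, 46, 13]
58 [12, 15, 150, 107, 105, 104, 106, 108, 110, 107, 108, 107, 120, 122, 108, 107, 107, 121, 122, 107, 108, 107, 107, 149, 103, 14]
```

```bash
cat >> h.py <<'E'
S=R.from_euler('z',-3.5,degrees=True); C=np.array([.534,.0925,0])
def st2w(x,y,z): return C+S.apply([x/1000,y/1000,z/1000])
E
python3 - <<'E'
from h import *
Q=Rd(-3.5,-4)
plan((st2w(-75,-53.5,260),Q),(st2w(-75,-53.5,160),Q),(st2w(-75,-53.5,139),Q),(st2w(-75,-87,139),Q),step=5)
E
```

```text
at [ 0.5212 -0.1114  0.3087] F [ 0.5 -1.4  0.4] open 4.01 t 24.575 q7 [0.46 0.83 1.22]
-> [0.456 0.044 0.26 ] 4
[1.87, 3.77, 1.22, -0.0174, -0.0006, -0.0003]
[1.87, 3.74, 1.29, -0.0175, -0.0006, -0.0003]
[1.86, 3.72, 1.35, -0.0174, -0.0007, -0.0003]
[1.87, 3.71, 1.42, -0.0175, -0.0006, -0.0002]
-> [0.456 0.044 0.16 ] 2
[-0.0, -0.35, 4.99, 0.0, -0.0, -0.0]
[-0.0, -0.35, 4.98, 0.0, -0.0, -0.0]
-> [0.456 0.044 0.139] 1
[-0.0, -0.15, 2.1, 0.0, -0.0, -0.0]
-> [0.454 0.01  0.139] 1
[-0.0, -3.34, -0.23, 0.0, -0.0, -0.0]
```

Emit:
carry_out(motion=[1.87, 3.77, 1.22, -0.0174, 0, 0, 1.87, 3.74, 1.29, -0.0175, 0, 0, 1.86, 3.72, 1.35, -0.0174, 0, 0, 1.87, 3.71, 1.42, -0.0175, 0, 0, 0, 0, 0, 0, 0, 0, 0, 0, 0, 0, 0, 0], hand=8.8)

```text
clock: 25.32
tool_pos: [0.4567, 0.0436, 0.2608]
eef_rot: [0.031, 0.999, 0.034, 0.001]
contact_force: [0.2, -0.7, -0.5]
opening: 1.001
```

```bash
python3 - <<'E'
from look import *
look('w7')
Q=Rd(-3.5,-4)
plan((st2w(-75,-53.5,155),Q),(st2w(-75,-53.5,139.5),Q),step=5)
E
```

```text
-75 2585 [-93.5, -73.7, -54.7, -52.4, -31.8, -8.1, 81.6, 83.2, 84.9]
-25 32 [-44.8, -7.7, -4.2, -4.7, -1.3, -0.2, 79.2, 83.7, 85.9]
25 580 [5.1, 14.1, 21.3, -52.8, -38.9, -15.9, 80.7, 83.0, 84.6]
75 27 [76.8, 92.4, 94.7, -5.4, -2.1, -0.3, 79.8, 83.5, 85.6]
bar [-128.7 -114.3] [75.  77.5]
at [0.4569 0.0432 0.2609] F [ 0.8 -0.3 -0.5] open 8.74 t 25.375 q7 [0.18 0.54 0.88]
-> [0.456 0.044 0.155] 3
[0.04, -0.23, 3.52, -0.0005, 0.0001, -0.0005]
[0.04, -0.23, 3.52, -0.0004, 0.0001, -0.0006]
[0.03, -0.23, 3.53, -0.0005, 0.0001, -0.0005]
-> [0.456 0.044 0.139] 1
[0.0, -0.11, 1.54, 0.0, -0.0, -0.0]
```

View pics/w7.png

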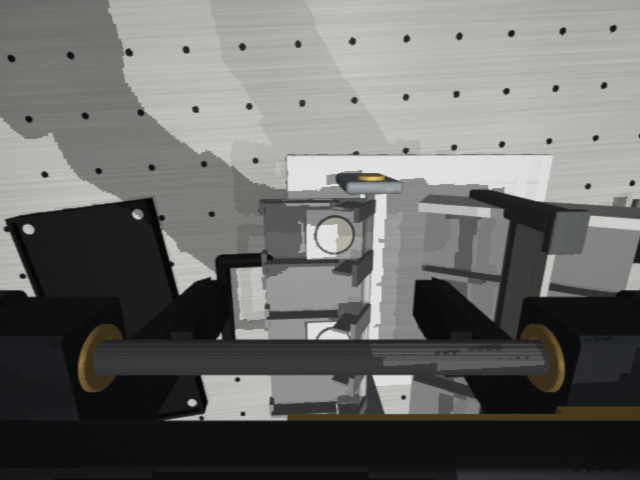

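Both fingers straddle the lane -75 carrier at (335,235). Descend and draw it out.

Emit:
carry_out(motion=[0, -0.2, 3.52, 0, 0, 0, 0, -0.2, 3.52, 0, 0, 0, 0, -0.2, 3.2, 0, 0, 0, 0, 0, 1.0, 0, 0, 0, 0, 0, 0.6, 0, 0, 0, 0, 0, 0, 0, 0, 0])

```text
clock: 26.12
tool_pos: [0.4569, 0.0465, 0.1429]
eef_rot: [0.031, 0.999, 0.035, 0.002]
contact_force: [0.2, 0.4, -0.9]
opening: 0.999
```

```bash
python3 - <<'E'
from h import *
Q=Rd(-3.5,-4)
plan((st2w(-75,-53.5,139),Q),(st2w(-75,-87,139),Q),step=1)
E
```

```text
at [0.4569 0.0465 0.1429] F [ 0.2  0.4 -0.9] open 8.81 t 26.125 q7 [-0.    0.2   0.72]
-> [0.456 0.044 0.139] 1
[0.09, -0.31, 0.37, -0.0007, 0.001, 0.0001]
-> [0.454 0.01  0.139] 4
[0.0, -0.84, -0.06, 0.0, 0.0, -0.0]
[0.0, -0.83, -0.06, 0.0, 0.0, -0.0]
[0.0, -0.84, -0.06, 0.0, 0.0, -0.0]
[0.0, -0.83, -0.05, 0.0, 0.0, -0.0]
```

Emit:
carry_out(motion=[0.05, -0.1, 0.3, 0, 0, 0, 0.04, 0, 0.2, 0, 0, 0, 0, 0, 0, 0, 0, 0, 0, 0, 0, 0, 0, 0])

```text
clock: 26.62
tool_pos: [0.4556, 0.0461, 0.1375]
eef_rot: [0.03, 0.999, 0.035, 0.001]
contact_force: [-0.1, -0.9, 0.2]
opening: 1.001
```

Emit:
carry_out(motion=[0, -0.5, -0.03, 0, 0, 0, 0, -0.5, -0.03, 0, 0, 0, 0, -0.5, -0.03, 0, 0, 0, 0, -0.5, -0.03, 0, 0, 0, 0, -0.5, -0.03, 0, 0, 0, 0, -0.5, -0.03, 0, 0, 0, 0, 0, 0, 0, 0, 0])

```text
clock: 27.5
tool_pos: [0.4536, 0.0154, 0.1371]
eef_rot: [0.031, 0.999, 0.034, 0.001]
contact_force: [0.1, 0.6, -0.0]
opening: 0.999
```

```bash
python3 - <<'E'
from look import *
look('w8'); plan()
E
```

```text
-75 7887 [-94.3, -78.4, -58.9, -79.7, -56.9, -31.2, 80.1, 83.2, 84.8]
-25 3 
25 0 
75 0 
bar [-129.1 -118.1] [75.8 77.5]
at [0.4537 0.0158 0.1372] F [-0.5 -0.3  0. ] open 8.78 t 27.55 q7 [0.06 0.18 0.75]
```

Emit:
carry_out(motion=[0, -0.3, -0.02, 0, 0, 0, 0, -0.25, -0.02, 0, 0, 0, 0, 0.3, 0, 0, 0, 0, 0, 0, -2, 0, 0, 0, 0, 0, -2, 0, 0, 0, 0, 0, -2, 0, 0, 0, 0, 0, -2, 0.07, 0, 0, 0, 0, 0, 0, 0, 0])

```text
clock: 28.55
tool_pos: [0.4541, 0.0092, 0.2182]
eef_rot: [0.029, 1.0, 0.0, 0.002]
contact_force: [0.4, -0.7, -0.2]
opening: 0.998
```

```bash
python3 - <<'E'
from look import *
st,p,q=look('w9')
s=q[(abs(q[:,0]+75)<24)&(q[:,1]<-15)&(q[:,1]>-88)&(q[:,2]>79.5)&(q[:,2]<88)]
print(cv2.minAreaRect(s[:,:2].astype(np.float32)))
Q=Rd(-3.5)
plan((st2w(-75,-62.5,160),Q),(st2w(-75,-62.5,138),Q),step=3)
E
```

```text
-75 3954 [-95.2, -76.0, -55.1, -84.6, -62.5, -40.1, 81.3, 83.2, 84.8]
-25 0 
25 1319 [25.5, 36.0, 45.6, -53.0, -30.9, -3.4, 81.5, 83.3, 84.7]
75 6 
bar [-129.5 -114.4] [75.8 77.7]
((-75.2862777709961, -56.79702377319336), (47.48899841308594, 61.15651321411133), 0.1587620973587036)
at [0.4535 0.0086 0.2174] F [ 0.6  0.1 -0.1] open 8.79 t 28.6 q7 [0.13 0.45 0.8 ]
-> [0.455 0.035 0.16 ] 3
[-0.01, 0.87, 1.91, 0.0, 0.0005, 0.0006]
[-0.01, 0.87, 1.92, 0.0, 0.0005, 0.0006]
[-0.0, 0.87, 1.91, 0.0, 0.0004, 0.0006]
-> [0.455 0.035 0.138] 1
[-0.0, 0.0, 2.2, 0.0, 0.0, -0.0]
```

Carrier now spans y -39.5…-85, centre about -62.3. Grip it.

Emit:
carry_out(motion=[0, 0.87, 1.5, 0, 0, 0, 0, 0.87, 1.5, 0, 0, 0, 0, 0.87, 1.5, 0, 0, 0, 0, 0, 1.5, 0, 0, 0, 0, 0, 1.2, 0, 0, 0, 0, 0, 0.7, 0, 0, 0, 0, 0, 0, 0, 0, 0], hand=5.7)

```text
clock: 29.48
tool_pos: [0.4543, 0.0338, 0.1374]
eef_rot: [0.03, 1.0, -0.001, -0.001]
contact_force: [-0.4, -0.4, -0.5]
opening: 0.646
```

Emit:
carry_out(motion=[0, 0, 0, 0, 0, 0, 0, 0, 0, 0, 0, 0, 0, 0, 0, 0, 0, 0, 0, 0, 0, 0, 0, 0], hand=3.5, grip_force=30)

```text
clock: 29.98
tool_pos: [0.4549, 0.0341, 0.1384]
eef_rot: [0.03, 1.0, -0.0, 0.0]
contact_force: [-0.7, 0.7, 1.3]
opening: 0.518
```

Emit:
carry_out(motion=[0, 0, -1, 0, 0, 0, 0, 0, -2, 0, 0, 0, 0, 0, -3, 0, 0, 0, 0, 0, -2, 0, 0, 0, 0, 0, 0, 0, 0, 0])

```text
clock: 30.6
tool_pos: [0.4554, 0.0338, 0.2197]
eef_rot: [0.031, 1.0, -0.0, 0.002]
contact_force: [-0.3, 0.2, -0.2]
opening: 0.518
```

```bash
python3 - <<'E'
from look import *
look('w10')
P=R.from_euler('z',3.5,degrees=True).apply([-.04,0,0])+np.array([.556,-.160,0]); print(P)
plan((P+[0,0,.19],Rd(3.5)),(P+[0,0,.0805],Rd(3.5)),step=5)
E
```

```text
-75 43 [-95.6, -57.6, -54.7, -86.0, -1.8, -0.2, 79.8, 84.0, 85.7]
-25 4 
25 1208 [26.7, 36.7, 45.5, -52.7, -31.0, -2.9, 81.4, 83.2, 84.7]
75 9 
bar [-129.2 -111.3] [75.8 77.6]
[ 0.51607461 -0.16244194  0.        ]
at [0.455  0.0337 0.2188] F [ 0.1 -0.6 -1.3] open 4.56 t 30.65 q7 [0.08 0.46 0.75]
-> [ 0.516 -0.162  0.19 ] 5
[-1.46, -3.84, 0.58, -0.0002, 0.0003, -0.0245]
[-1.36, -3.87, 0.58, -0.0002, 0.0003, -0.0245]
[-1.27, -3.91, 0.58, -0.0002, 0.0003, -0.0245]
[-1.18, -3.94, 0.58, -0.0002, 0.0002, -0.0244]
[-1.07, -3.96, 0.57, -0.0002, 0.0003, -0.0245]
-> [ 0.516 -0.162  0.08 ] 3
[-0.0, -0.0, 3.65, -0.0, -0.0, 0.0]
[-0.0, -0.0, 3.65, -0.0, -0.0, 0.0]
[-0.0, -0.0, 3.65, -0.0, -0.0, 0.0]
```

Emit:
carry_out(motion=[-1.46, -3.84, 0.5, 0, 0, -0.0245, -1.36, -3.87, 0.5, 0, 0, -0.0245, -1.27, -3.91, 0.5, 0, 0, -0.0245, -1.18, -3.94, 0.6, 0, 0, -0.0244, -1.07, -3.96, 0.6, 0, 0, -0.0245, 0, 0, 3.5, 0, 0, 0, 0, 0, 3.5, 0, 0, 0, 0, 0, 0, 0, 0, 0])

```text
clock: 31.65
tool_pos: [0.5138, -0.1618, 0.1186]
eef_rot: [-0.031, 1.0, -0.0, -0.003]
contact_force: [-1.3, 0.3, 0.5]
opening: 0.515
```

```bash
python3 - <<'E'
from h import *
plan(([.516,-.1624,.0815],Rd(3.5)),step=2)
E
```

```text
at [ 0.5138 -0.1618  0.1186] F [-1.3  0.3  0.5] open 4.53 t 31.65 q7 [0.45 0.46 1.15]
-> [ 0.516 -0.162  0.082] 2
[-0.12, -0.04, 1.85, 0.0, -0.0034, 0.0008]
[-0.11, -0.04, 1.86, 0.0, -0.0035, 0.0007]
```

Emit:
carry_out(motion=[-0.1, 0, 1.6, 0, 0, 0, 0, 0, 1.3, 0, 0, 0, 0, 0, 0.5, 0, 0, 0, 0, 0, 0, 0, 0, 0])

```text
clock: 32.15
tool_pos: [0.5169, -0.162, 0.0873]
eef_rot: [-0.031, 1.0, -0.001, -0.0]
contact_force: [0.2, 0.0, -1.8]
opening: 0.52
```

Emit:
carry_out(motion=[0, 0, 0, 0, 0, 0, 0, 0, 0, 0, 0, 0, 0, 0, 0, 0, 0, 0], hand=5.8)

```text
clock: 32.52
tool_pos: [0.5171, -0.1621, 0.0877]
eef_rot: [-0.031, 1.0, -0.001, 0.0]
contact_force: [-0.9, -0.0, 0.1]
opening: 0.658
```

Emit:
carry_out(motion=[0, 0, -3, 0, 0, 0, 0, 0, -5, 0, 0, 0, 0, 0, -5, 0, 0, 0, 0, 0, -4, 0, 0, 0, 0, 0, 0, 0, 0, 0, 0, 0, 0, 0, 0, 0])

```text
clock: 33.28
tool_pos: [0.5163, -0.1621, 0.2567]
eef_rot: [-0.031, 1.0, -0.001, -0.001]
contact_force: [0.5, -0.5, 0.4]
opening: 0.656
```

```bash
python3 - <<'E'
from h import *
Q=Rd(-3.5)
plan((st2w(25,-33,250),Q),(st2w(25,-33,141),Q),step=5)
E
```

```text
at [ 0.5163 -0.1621  0.2567] F [ 0.5 -0.5  0.4] open 5.78 t 33.275 q7 [0.57 0.76 1.31]
-> [0.557 0.058 0.25 ] 5
[-1.08, 4.35, 0.13, -0.0003, -0.0003, 0.0245]
[-0.98, 4.37, 0.13, -0.0002, -0.0003, 0.0245]
[-0.87, 4.39, 0.13, -0.0003, -0.0002, 0.0246]
[-0.76, 4.41, 0.13, -0.0002, -0.0003, 0.0245]
[-0.64, 4.43, 0.13, -0.0003, -0.0002, 0.0246]
-> [0.557 0.058 0.141] 3
[-0.0, 0.0, 3.63, 0.0, -0.0, -0.0]
[-0.0, 0.0, 3.64, 0.0, -0.0, -0.0]
[-0.01, 0.0, 3.63, 0.0, -0.0, -0.0]
```

Emit:
carry_out(motion=[-1.08, 4.35, 0.1, 0, 0, 0.0245, -0.98, 4.37, 0.1, 0, 0, 0.0245, -0.87, 4.39, 0.1, 0, 0, 0.0246, -0.76, 4.41, 0.1, 0, 0, 0.0245, -0.64, 4.43, 0.1, 0, 0, 0.0246, 0, 0, 0, 0, 0, 0, 0, 0, 0, 0, 0, 0, 0, 0, 0, 0, 0, 0])

```text
clock: 34.28
tool_pos: [0.5571, 0.0562, 0.2513]
eef_rot: [0.032, 0.999, -0.001, -0.001]
contact_force: [-0.0, 0.2, -0.2]
opening: 0.653
```

```bash
python3 - <<'E'
from look import *
look('w11')
t=snapshot('top');W=cloud(t).reshape(-1,3)
c=(.517,-.162);s=W[(np.hypot(W[:,0]-c[0],W[:,1]-c[1])<.036)&(W[:,2]>.0205)&(W[:,2]<.04)]
print(len(s),cv2.minAreaRect((s[:,:2]*1000).astype(np.float32)),np.percentile(s[:,2],[5,50,95]))
Q=Rd(-3.5)
plan((st2w(25,-33,141),Q),step=5)
E
```

```text
-75 41 [-95.9, -89.8, -54.7, -85.9, -1.1, -0.2, 79.2, 84.7, 86.0]
-25 31 [-45.4, -39.8, -4.4, -36.8, -1.0, -0.0, 80.3, 84.8, 86.0]
25 2758 [6.2, 26.3, 45.1, -52.4, -32.3, -7.8, 81.4, 83.3, 84.9]
75 38 [54.9, 92.1, 95.0, -26.7, -1.2, -0.1, 79.3, 84.0, 85.7]
bar [-128.3 -105.7] [257.2 268.8]
217 ((515.3065185546875, -161.23831176757812), (40.049110412597656, 47.79383087158203), 1.1159415245056152) [0.02129649 0.02464076 0.02963644]
at [0.5573 0.0567 0.2518] F [-0.5  0.1  0.2] open 5.82 t 34.375 q7 [0.12 0.76 0.85]
-> [0.557 0.058 0.141] 3
[0.01, 0.05, 3.69, -0.0007, -0.0002, -0.0007]
[0.01, 0.05, 3.7, -0.0007, -0.0003, -0.0006]
[0.02, 0.05, 3.69, -0.0006, -0.0002, -0.0007]
```

View pics/w11.png

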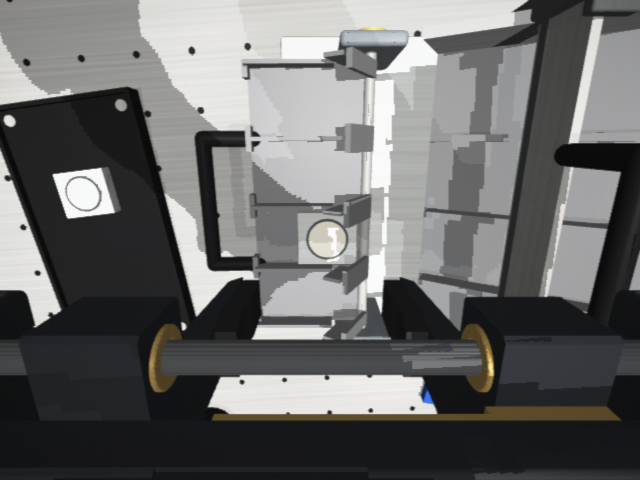

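The first carrier lies flat on the plate at (85,192). The second is at (326,240) under the hand. Descend.

Emit:
carry_out(motion=[0, 0.1, 4, 0, 0, 0, 0, 0.05, 4, 0, 0, 0, 0, 0, 2, 0, 0, 0, 0, 0, 1.1, 0, 0, 0, 0, 0, 0, 0, 0, 0, 0, 0, 0, 0, 0, 0])

```text
clock: 35.12
tool_pos: [0.5581, 0.0596, 0.142]
eef_rot: [0.031, 1.0, -0.0, 0.001]
contact_force: [0.3, 0.5, 1.0]
opening: 0.66
```

Emit:
carry_out(motion=[0, -0.4, 0, 0, 0, 0, 0, -0.5, 0, 0, 0, 0, 0, -0.5, 0, 0, 0, 0, 0, -0.5, 0, 0, 0, 0, 0, -0.5, 0, 0, 0, 0, 0, -0.5, 0, 0, 0, 0, 0, 0, 0, 0, 0, 0, 0, 0, 0, 0, 0, 0])

```text
clock: 36.12
tool_pos: [0.5558, 0.0309, 0.1411]
eef_rot: [0.03, 1.0, -0.0, -0.0]
contact_force: [0.3, 0.1, 0.2]
opening: 0.656
```

```bash
python3 - <<'E'
from look import *
look('w12');plan((st2w(25,-33,141),Rd(-3.5)))
E
```

```text
-75 116 [-94.6, -89.7, -54.8, -85.9, -2.2, -0.1, 79.2, 83.2, 85.8]
-25 78 [-45.1, -7.6, -4.5, -85.9, -1.7, -0.2, 79.2, 83.7, 85.9]
25 8298 [5.1, 22.5, 43.9, -77.5, -54.8, -29.5, 80.7, 83.1, 84.8]
75 1 
bar [-138.1 -105.4] [159.4 183.4]
at [0.5558 0.031  0.1412] F [ 0.5 -0.6  1.1] open 5.79 t 36.175 q7 [0.09 0.51 0.77]
-> [0.557 0.058 0.141] 1
[0.05, 2.71, 0.01, -0.0008, -0.0, 0.0005]
```

Emit:
carry_out(motion=[0, -0.25, 0, 0, 0, 0, 0, 0, 0.35, 0, 0, 0, 0, 0, 0, 0, 0, 0])

```text
clock: 36.55
tool_pos: [0.5555, 0.0282, 0.1374]
eef_rot: [0.03, 1.0, -0.001, -0.0]
contact_force: [-0.4, 0.3, -0.5]
opening: 0.658
```

Emit:
carry_out(motion=[0, 0, 0, 0, 0, 0, 0, 0, 0, 0, 0, 0, 0, 0, 0, 0, 0, 0, 0, 0, 0, 0, 0, 0, 0, 0, 0, 0, 0, 0], hand=3.5)

```text
clock: 37.17
tool_pos: [0.5556, 0.0282, 0.1377]
eef_rot: [0.03, 1.0, -0.001, -0.0]
contact_force: [1.1, -0.3, -0.2]
opening: 0.52
```

Emit:
carry_out(motion=[0, 0, -1, 0, 0, 0, 0, 0, -2, 0, 0, 0, 0, 0, -3, 0, 0, 0, 0, 0, -2, 0, 0, 0, 0, 0, 0, 0, 0, 0, 0, 0, 0, 0, 0, 0])

```text
clock: 37.92
tool_pos: [0.5553, 0.028, 0.2173]
eef_rot: [0.03, 1.0, -0.001, -0.0]
contact_force: [-0.8, -0.3, -1.0]
opening: 0.518
```

```bash
python3 - <<'E'
from look import *
look('w13')
P=R.from_euler('z',3.5,degrees=True).apply([.035,0,0])+np.array([.556,-.160,0]); print(P)
plan((P+[0,0,.19],Rd(3.5)),step=5)
E
```

```text
-75 42 [-95.5, -89.8, -54.2, -85.8, -0.9, -0.0, 79.5, 84.5, 85.8]
-25 34 [-46.0, -7.6, -5.3, -85.9, -1.1, -0.1, 79.3, 84.2, 85.8]
25 38 [5.2, 42.3, 44.7, -5.0, -1.4, -0.2, 79.7, 84.1, 86.0]
75 2 
bar [-141.1 -105.4] [236.1 260.5]
[ 0.59093472 -0.1578633   0.        ]
at [0.5552 0.028  0.217 ] F [-0.1  0.1 -1.1] open 4.57 t 37.975 q7 [0.15 0.68 0.85]
-> [ 0.591 -0.158  0.19 ] 4
[-1.18, -4.58, 0.68, -0.0004, -0.0004, -0.0305]
[-1.03, -4.62, 0.68, -0.0004, -0.0004, -0.0305]
[-0.9, -4.65, 0.68, -0.0004, -0.0003, -0.0305]
[-0.75, -4.67, 0.67, -0.0003, -0.0004, -0.0305]
```

Emit:
carry_out(motion=[-1.18, -4.58, 0.68, 0, 0, -0.0305, -1.03, -4.62, 0.68, 0, 0, -0.0305, -0.9, -4.65, 0.68, 0, 0, -0.0305, -0.75, -4.67, 0.67, 0, 0, -0.0305, 0, 0, 3, 0, 0, 0, 0, 0, 3, 0, 0, 0, 0, 0, 0, 0, 0, 0, 0, 0, 0, 0, 0, 0])

```text
clock: 38.98
tool_pos: [0.5918, -0.1573, 0.1311]
eef_rot: [-0.031, 1.0, -0.0, 0.0]
contact_force: [0.2, -0.3, -0.4]
opening: 0.512
```

```bash
python3 - <<'E'
from h import *
plan(([.591,-.158,.0815],Rd(3.5)),step=2)
E
```

```text
at [ 0.5918 -0.1573  0.1311] F [ 0.2 -0.3 -0.4] open 4.51 t 38.975 q7 [0.45 0.66 1.22]
-> [ 0.591 -0.158  0.082] 3
[0.03, -0.02, 1.65, -0.0003, 0.0001, 0.0002]
[0.03, -0.02, 1.66, -0.0003, 0.0, 0.0002]
[0.02, -0.02, 1.65, -0.0002, 0.0001, 0.0001]
```

Emit:
carry_out(motion=[0, 0, 2, 0, 0, 0, 0, 0, 2, 0, 0, 0, 0, 0, 0.8, 0, 0, 0, 0, 0, 0, 0, 0, 0, 0, 0, 0, 0, 0, 0])

```text
clock: 39.6
tool_pos: [0.5918, -0.1576, 0.0831]
eef_rot: [-0.031, 1.0, -0.0, 0.0]
contact_force: [-0.4, 0.1, 0.1]
opening: 0.516
```

Emit:
carry_out(motion=[0, 0, 0, 0, 0, 0, 0, 0, 0, 0, 0, 0, 0, 0, 0, 0, 0, 0], hand=5.8)

```text
clock: 39.98
tool_pos: [0.5916, -0.1578, 0.083]
eef_rot: [-0.031, 1.0, -0.001, 0.0]
contact_force: [-1.2, 0.6, -0.0]
opening: 0.659
```

Emit:
carry_out(motion=[0, 0, -3, 0, 0, 0, 0, 0, -5, 0, 0, 0, 0, 0, -5, 0, 0, 0, 0, 0, -4, 0, 0, 0, 0, 0, 0, 0, 0, 0, 0, 0, 0, 0, 0, 0])

```text
clock: 40.72
tool_pos: [0.5909, -0.1578, 0.2522]
eef_rot: [-0.031, 1.0, -0.001, -0.001]
contact_force: [0.2, -0.5, -1.1]
opening: 0.656
```

```bash
cat > chk.py <<'E'
from h import *
def chk():
    st=monitor.get_state()
    for nm in('wrist','top'):
      p=snapshot(nm);W=cloud(p,st).reshape(-1,3)
      for c in((.516,-.162),(.591,-.158)):
        s=W[(np.hypot(W[:,0]-c[0],W[:,1]-c[1])<.034)&(W[:,2]>.0205)&(W[:,2]<.035)]
        if len(s)>9: print(nm,len(s),[np.round(v,1) for v in cv2.minAreaRect((s[:,:2]*1000).astype(np.float32))],np.percentile(s[:,2],[5,50,95]).round(4))
      save('c_'+nm,p['frame'])
E
python3 - <<'E'
from chk import *
chk()
# handle re-grasp, tilted -20
Q=Rd(-3.5,-20); u=Q.apply([0,0,1]); b=st2w(0,-124,71)
plan((b-u*.13,Q),(b-u*.0474,Q),step=4)
E
```

```text
wrist 2532 [array([ 517.4, -161.7]), array([41., 46.]), np.float64(3.6)] [0.0239 0.0253 0.0267]
wrist 2103 [array([ 591.8, -157.3]), array([42.1, 45.7]), np.float64(2.4)] [0.0238 0.0252 0.0266]
top 228 [array([ 515.2, -161.1]), array([40.3, 47.1]), np.float64(1.0)] [0.0213 0.0245 0.0296]
top 148 [array([ 583.5, -156.9]), array([29.7, 45.5]), np.float64(0.7)] [0.0216 0.0245 0.0293]
at [ 0.5906 -0.1577  0.2513] F [-0.4  0.8 -0.1] open 5.81 t 40.825 q7 [0.51 0.88 1.33]
-> [ 0.524 -0.076  0.193] 4
[1.54, 2.15, 1.46, -0.0874, -0.006, 0.0302]
[1.61, 1.97, 1.63, -0.0874, -0.0061, 0.0301]
[1.68, 1.77, 1.78, -0.0874, -0.006, 0.0301]
[1.74, 1.55, 1.91, -0.0873, -0.0061, 0.0302]
-> [ 0.525 -0.047  0.116] 3
[-0.0, 0.0, 2.75, -0.0, 0.0, -0.0]
[-0.0, 0.0, 2.75, -0.0, 0.0, -0.0]
[-0.0, 0.0, 2.76, -0.0, 0.0, -0.0]
```

Emit:
carry_out(motion=[1.54, 2.15, 1.46, -0.0874, -0.006, 0.0302, 1.61, 1.97, 1.63, -0.0874, -0.0061, 0.0301, 1.68, 1.77, 1.78, -0.0874, -0.006, 0.0301, 1.74, 1.55, 1.91, -0.0873, -0.0061, 0.0302, 0, 0, 2, 0, 0, 0, 0, 0, 0, 0, 0, 0, 0, 0, 0, 0, 0, 0], hand=3.6)

```text
clock: 41.7
tool_pos: [0.5255, -0.0687, 0.1756]
eef_rot: [0.03, 0.984, 0.174, 0.007]
contact_force: [0.8, -0.1, -0.3]
opening: 0.411
```

```bash
python3 - <<'E'
from h import *
Q=Rd(-3.5,-20); u=Q.apply([0,0,1]); b=st2w(0,-124,71)
plan((b-u*.0474,Q),step=2)
E
```

```text
at [ 0.5255 -0.0687  0.1756] F [ 0.8 -0.1 -0.3] open 3.62 t 41.7 q7 [0.63 0.53 1.27]
-> [ 0.525 -0.047  0.116] 4
[0.04, -0.01, 1.59, 0.0, 0.0007, 0.0002]
[0.04, -0.02, 1.59, 0.0, 0.0007, 0.0002]
[0.03, -0.01, 1.6, 0.0, 0.0006, 0.0003]
[0.04, -0.02, 1.59, 0.0001, 0.0007, 0.0002]
```

Emit:
carry_out(motion=[0.03, 0, 1.6, 0, 0, 0, 0.03, 0, 1.6, 0, 0, 0, 0.03, 0, 1.6, 0, 0, 0, 0.03, 0, 1.5, 0, 0, 0, 0, 0, 0, 0, 0, 0])

```text
clock: 42.32
tool_pos: [0.5248, -0.0474, 0.1148]
eef_rot: [0.03, 0.984, 0.173, 0.005]
contact_force: [-0.5, -2.2, -1.3]
opening: 0.409
```

Emit:
carry_out(motion=[0, 0, 0, 0, 0, 0, 0, 0, 0, 0, 0, 0, 0, 0, 0, 0, 0, 0, 0, 0, 0, 0, 0, 0, 0, 0, 0, 0, 0, 0], hand=0.4, grip_force=45)

```text
clock: 42.95
tool_pos: [0.5256, -0.0482, 0.1163]
eef_rot: [0.03, 0.984, 0.173, 0.007]
contact_force: [-0.0, -4.9, -1.2]
opening: 0.119
```

```bash
python3 - <<'E'
from swing import *
plan()
rows(1.571,-.02,-20,0,24)
E
```

```text
at [ 0.5256 -0.0482  0.1163] F [-0.  -4.9 -1.2] open 1.05 t 42.95 q7 [0.54 0.38 1.22]
[0.0, 0.38, -0.76, 0.0145, 0.0, 0.0, 0.0, 0.41, -0.75, 0.0146, 0.0, 0.0, 0.0, 0.45, -0.72, 0.0145, 0.0, 0.0, 0.0, 0.49, -0.71, 0.0146, 0.0, 0.0, 0.0, 0.53, -0.68, 0.0145, 0.0, 0.0, 0.0, 0.56, -0.66, 0.0146, 0.0, 0.0, 0.0, 0.59, -0.63, 0.0145, 0.0, 0.0, 0.0, 0.63, -0.61, 0.0146, 0.0, 0.0]
[0.0, 0.65, -0.57, 0.0145, 0.0, 0.0, 0.0, 0.69, -0.54, 0.0145, 0.0, 0.0, 0.0, 0.71, -0.52, 0.0146, 0.0, 0.0, 0.0, 0.74, -0.47, 0.0145, 0.0, 0.0, 0.0, 0.76, -0.44, 0.0146, 0.0, 0.0, 0.0, 0.78, -0.41, 0.0145, 0.0, 0.0, 0.0, 0.81, -0.37, 0.0146, 0.0, 0.0, 0.0, 0.82, -0.32, 0.0145, 0.0, 0.0]
[0.0, 0.84, -0.29, 0.0146, 0.0, 0.0, 0.0, 0.85, -0.25, 0.0145, 0.0, 0.0, 0.0, 0.86, -0.21, 0.0145, 0.0, 0.0, 0.0, 0.88, -0.17, 0.0146, 0.0, 0.0, 0.0, 0.88, -0.13, 0.0145, 0.0, 0.0, 0.0, 0.88, -0.08, 0.0146, 0.0, 0.0, 0.0, 0.89, -0.04, 0.0145, 0.0, 0.0, 0.0, 0.89, 0.0, 0.0146, 0.0, 0.0]
```

Emit:
carry_out(motion=[0.0, 0.38, -0.76, 0.0145, 0.0, 0.0, 0.0, 0.41, -0.75, 0.0146, 0.0, 0.0, 0.0, 0.45, -0.72, 0.0145, 0.0, 0.0, 0.0, 0.49, -0.71, 0.0146, 0.0, 0.0, 0.0, 0.53, -0.68, 0.0145, 0.0, 0.0, 0.0, 0.56, -0.66, 0.0146, 0.0, 0.0, 0.0, 0.59, -0.63, 0.0145, 0.0, 0.0, 0.0, 0.63, -0.61, 0.0146, 0.0, 0.0])

```text
clock: 43.95
tool_pos: [0.5269, -0.0268, 0.1812]
eef_rot: [0.031, 0.993, 0.114, 0.005]
contact_force: [5.0, -8.1, -4.8]
opening: 0.12
```

Emit:
carry_out(motion=[0.0, 0.65, -0.57, 0.0145, 0.0, 0.0, 0.0, 0.69, -0.54, 0.0145, 0.0, 0.0, 0.0, 0.71, -0.52, 0.0146, 0.0, 0.0, 0.0, 0.74, -0.47, 0.0145, 0.0, 0.0, 0.0, 0.76, -0.44, 0.0146, 0.0, 0.0, 0.0, 0.78, -0.41, 0.0145, 0.0, 0.0, 0.0, 0.81, -0.37, 0.0146, 0.0, 0.0, 0.0, 0.82, -0.32, 0.0145, 0.0, 0.0])

```text
clock: 44.95
tool_pos: [0.5299, 0.022, 0.2285]
eef_rot: [0.032, 0.998, 0.053, 0.004]
contact_force: [0.3, -16.1, 8.9]
opening: 0.12
```

Emit:
carry_out(motion=[0.0, 0.84, -0.29, 0.0146, 0.0, 0.0, 0.0, 0.85, -0.25, 0.0145, 0.0, 0.0, 0.0, 0.86, -0.21, 0.0145, 0.0, 0.0, 0.0, 0.88, -0.17, 0.0146, 0.0, 0.0, 0.0, 0.88, -0.13, 0.0145, 0.0, 0.0, 0.0, 0.88, -0.08, 0.0146, 0.0, 0.0, 0.0, 0.89, -0.04, 0.0145, 0.0, 0.0, 0.0, 0.89, 0.0, 0.0146, 0.0, 0.0])

```text
clock: 45.95
tool_pos: [0.5344, 0.0928, 0.2454]
eef_rot: [0.031, 1.0, -0.003, 0.003]
contact_force: [4.0, -24.5, 12.5]
opening: 0.123
```

Emit:
carry_out(motion=[0, 0.2, 0, 0, 0, 0, 0, 0.2, 0, 0, 0, 0, 0, 0, 0, 0, 0, 0])

```text
clock: 46.32
tool_pos: [0.5344, 0.093, 0.2453]
eef_rot: [0.033, 0.999, -0.006, 0.002]
contact_force: [1.4, -17.5, 12.3]
opening: 0.12
```

Emit:
carry_out(motion=[0, 0, 0, 0, 0, 0, 0, 0, 0, 0, 0, 0, 0, 0, 0, 0, 0, 0, 0, 0, 0, 0, 0, 0], hand=4)

```text
clock: 46.82
tool_pos: [0.5334, 0.1006, 0.2434]
eef_rot: [0.03, 1.0, 0.001, 0.001]
contact_force: [-0.2, -0.6, -1.1]
opening: 0.454
```

Emit:
carry_out(motion=[0, 0, -4, 0, 0, 0, 0, 0, -5, 0, 0, 0, 0, 0, 0, 0, 0, 0, 0, 0, 0, 0, 0, 0])

```text
clock: 47.32
tool_pos: [0.5332, 0.0994, 0.3328]
eef_rot: [0.03, 1.0, -0.0, 0.001]
contact_force: [-1.0, -0.2, -0.1]
opening: 0.451
```

```bash
python3 - <<'E'
from look import *
st,p,q=look('w14')
for n,(y0,y1,z0,z1) in {'tray':(-40,25,180,215),'gate':(55,90,200,235)}.items():
  s=q[(abs(q[:,0])<42)&(q[:,1]>y0)&(q[:,1]<y1)&(q[:,2]>z0)&(q[:,2]<z1)]
  print(n,len(s),np.percentile(s[:,1],[2,50,98]).round(1),np.percentile(s[:,2],[50,98]).round(1))
plan((st2w(0,73,330),Rd(-3.5)),(st2w(0,73,263),Rd(-3.5)))
E
```

```text
-75 0 
-25 0 
25 0 
75 0 
tray 1993 [-5.7  0.   5.4] [200.  201.8]
gate 2021 [67.9 71.3 77. ] [223.2 225. ]
at [0.533  0.0992 0.3322] F [-0.2 -0.4 -0.2] open 4.01 t 47.375 q7 [0.04 0.89 0.89]
-> [0.538 0.165 0.33 ] 2
[-0.07, 3.32, 0.11, -0.0004, 0.0002, 0.0002]
[-0.07, 3.32, 0.1, -0.0004, 0.0003, 0.0002]
-> [0.538 0.165 0.263] 2
[-0.0, -0.0, 3.35, 0.0, -0.0, 0.0]
[-0.0, -0.0, 3.35, 0.0, -0.0, 0.0]
```

Tray handle is back at y=0 and z≈0.194. Now the gate.

Emit:
carry_out(motion=[-0.07, 3.32, 0, 0, 0, 0, -0.07, 3.3, 0, 0, 0, 0, 0, 0, 3.4, 0, 0, 0, 0, 0, 3.3, 0, 0, 0, 0, 0, 0, 0, 0, 0, 0, 0, 0, 0, 0, 0])

```text
clock: 48.12
tool_pos: [0.5396, 0.1655, 0.2665]
eef_rot: [0.031, 1.0, 0.0, 0.001]
contact_force: [0.3, -0.2, 0.2]
opening: 0.457
```

Emit:
carry_out(motion=[0, 0, 0, 0, 0, 0, 0, 0, 0, 0, 0, 0, 0, 0, 0, 0, 0, 0, 0, 0, 0, 0, 0, 0, 0, 0, 0, 0, 0, 0], hand=0.3)

```text
clock: 48.75
tool_pos: [0.5396, 0.165, 0.2666]
eef_rot: [0.031, 1.0, -0.0, 0.002]
contact_force: [0.7, -1.1, 2.6]
opening: 0.098
```

Emit:
carry_out(motion=[0, 0, 0.6, 0, 0, 0, 0, 0, 0.8, 0, 0, 0, 0, 0, 0.8, 0, 0, 0, 0, 0, 0.8, 0, 0, 0, 0, 0, 0.5, 0, 0, 0, 0, 0, 0.2, 0, 0, 0, 0, 0, 0, 0, 0, 0, 0, 0, 0, 0, 0, 0])

```text
clock: 49.75
tool_pos: [0.5397, 0.1651, 0.2314]
eef_rot: [0.031, 1.0, -0.0, 0.002]
contact_force: [-4.9, -3.2, 21.6]
opening: 0.097
```

Emit:
carry_out(motion=[0, 0, -0.3, 0, 0, 0, 0, 0, 0, 0, 0, 0, 0, 0, 0, 0, 0, 0, 0, 0, 0, 0, 0, 0, 0, 0, 0, 0, 0, 0], hand=4)

```text
clock: 50.38
tool_pos: [0.5395, 0.1653, 0.232]
eef_rot: [0.031, 1.0, -0.0, 0.001]
contact_force: [0.8, 0.1, -0.9]
opening: 0.454
```

Emit:
carry_out(motion=[0, 0, -4, 0, 0, 0, 0, 0, -5, 0, 0, 0, 0, 0, 0, 0, 0, 0, 0, 0, 0, 0, 0, 0])

```text
clock: 50.88
tool_pos: [0.539, 0.1649, 0.3218]
eef_rot: [0.031, 1.0, -0.0, 0.001]
contact_force: [0.4, -0.5, -0.1]
opening: 0.459
```

```bash
python3 - <<'E'
from look import *
from chk import chk
st,p,q=look('w15')
for n,(y0,y1,z0,z1) in {'tray':(-40,25,180,215),'gate':(55,90,175,235)}.items():
  s=q[(abs(q[:,0])<42)&(q[:,1]>y0)&(q[:,1]<y1)&(q[:,2]>z0)&(q[:,2]<z1)]
  print(n,len(s),np.percentile(s[:,1],[2,50,98]).round(1),np.percentile(s[:,2],[50,98]).round(1))
print(monitor.get_state()['opening'],st['contact_force'])
E
```

```text
-75 36 [-93.6, -70.1, -56.4, -0.4, -0.1, -0.0, 79.6, 82.7, 85.9]
-25 39 [-40.6, -23.5, -6.5, -0.3, -0.1, -0.0, 79.4, 83.0, 85.8]
25 34 [20.9, 32.4, 44.5, -0.5, -0.1, -0.0, 79.2, 82.1, 85.8]
75 3 
tray 2237 [-4.8  2.2  6. ] [199.7 201.6]
gate 1719 [68.2 73.1 77.7] [188.1 189.9]
0.45511544788855546 [ 0.42140232 -0.45595489 -0.10454252]
```

Emit:
carry_out(motion=[4, 4, -1, 0, 0, 0, 4, 4, 0, 0, 0, 0, 4, 4, 0, 0, 0, 0, 4, 4, 0, 0, 0, 0, 2, 4, 0, 0, 0, 0, 0, 4, 0, 0, 0, 0, 0, 0, 0, 0, 0, 0, 0, 0, 0, 0, 0, 0])

```text
clock: 51.92
tool_pos: [0.3743, 0.4145, 0.3304]
eef_rot: [0.031, 1.0, -0.002, 0.001]
contact_force: [0.8, -0.7, 0.2]
opening: 0.458
```

```bash
python3 - <<'E'
from chk import *
chk()
for n in('scene','top'):
  p=snapshot(n);W=cloud(p)
  for t in ['magbase','lenstube','driver','exposed0']:
    for d in finder.masks_of(p,t)[:4]:
      if d['p']>.4: print(n,t,round(d['p'],2),np.nanmedian(W[d['pixels']],0).round(3))
  if n=='scene': save('fs',cv2.resize(p['frame'][90:420,130:510],None,fx=2,fy=1.8))
E
```

```text
top 215 [array([ 515.5, -161.3]), array([42. , 45.3]), np.float64(4.5)] [0.0215 0.0245 0.0296]
scene magbase 0.68 [0.509 0.392 0.043]
scene lenstube 0.58 [ 0.808 -0.092  0.024]
scene driver 0.8 [ 0.671 -0.363  0.02 ]
scene driver 0.47 [0.535 0.096 0.117]
scene exposed0 0.47 [ 0.42  -0.414  0.015]
scene exposed0 0.47 [ 0.5   -0.408  0.015]
top magbase 0.84 [0.495 0.384 0.045]
top lenstube 0.7 [0.533 0.094 0.133]
top lenstube 0.49 [ 0.812 -0.094  0.02 ]
top driver 0.71 [ 0.658 -0.364  0.022]
top exposed0 0.5 [ 0.416 -0.417  0.016]
```

View pics/fs.png

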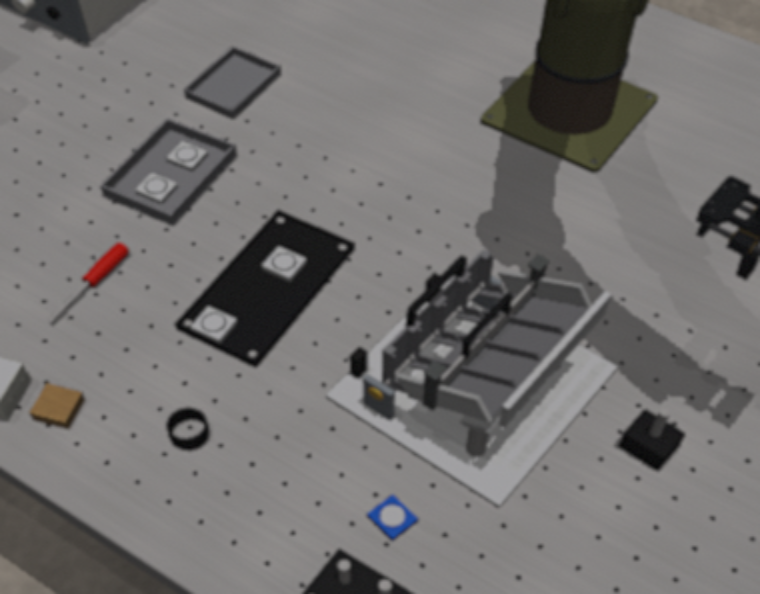

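The second carrier was knocked to the plate's far corner at (213,323). I'll measure whether it still lies flat inside the border.

```bash
python3 - <<'E'
from h import *
D=R.from_euler('z',-3.5,degrees=True)
for n in('scene','top'):
  W=cloud(snapshot(n)).reshape(-1,3)
  s=W[(W[:,0]>.6)&(W[:,0]<.72)&(W[:,1]>-.24)&(W[:,1]<-.08)&(W[:,2]>.0205)&(W[:,2]<.05)]
  c=np.median(s,0); s=s[np.hypot(*(s-c)[:,:2].T)<.034]
  r=cv2.minAreaRect((s[:,:2]*1000).astype(np.float32)); print(n,len(s),r,np.percentile(s[:,2],[5,50,95]))
  a=np.linalg.lstsq(np.c_[s[:,:2],np.ones(len(s))],s[:,2],rcond=None)[0];print('slope',a[:2].round(3))
  k=cv2.boxPoints(r)/1000; print((D.apply(np.c_[k,0*k[:,0]]-[.556,-.160,0])*1000).round(1).tolist())
plan(([.62,-.155,.25],Rd(3.5)))
E
```

```text
scene 235 ((659.9700927734375, -170.78036499023438), (48.48573303222656, 51.180362701416016), 5.4586591720581055) [0.02093538 0.02438047 0.02911651]
slope [0.015 0.002]
[[78.0, 7.6, 0.0], [79.8, -43.5, 0.0], [128.2, -41.9, 0.0], [126.5, 9.3, 0.0]]
top 228 ((656.7589721679688, -171.4600830078125), (45.213409423828125, 48.102725982666016), 6.120213031768799) [0.02110412 0.02497264 0.02885645]
slope [-0.012  0.006]
[[76.2, 5.4, 0.0], [78.4, -42.6, 0.0], [123.6, -40.6, 0.0], [121.4, 7.5, 0.0]]
at [0.3743 0.4158 0.3318] F [ 0.4 -0.5 -1.6] open 4.0 t 52.625 q7 [-0.63  0.91  0.25]
-> [ 0.62  -0.155  0.25 ] 14
[-2.0, -3.96, 0.59, -0.0, 0.0002, -0.0087]
[-1.97, -3.98, 0.59, -0.0, 0.0002, -0.0087]
[-1.93, -4.0, 0.59, -0.0, 0.0002, -0.0087]
[-1.9, -4.01, 0.59, -0.0, 0.0002, -0.0087]
[-1.86, -4.03, 0.59, -0.0, 0.0002, -0.0087]
[-1.82, -4.05, 0.59, -0.0, 0.0002, -0.0088]
[-1.79, -4.06, 0.59, -0.0, 0.0002, -0.0087]
[-1.75, -4.08, 0.59, -0.0, 0.0002, -0.0088]
[-1.72, -4.09, 0.58, -0.0, 0.0002, -0.0087]
[-1.68, -4.11, 0.59, -0.0, 0.0002, -0.0088]
[-1.65, -4.12, 0.58, -0.0, 0.0002, -0.0087]
[-1.61, -4.13, 0.58, -0.0, 0.0002, -0.0088]
[-1.58, -4.15, 0.59, -0.0001, 0.0002, -0.0087]
[-1.54, -4.16, 0.58, -0.0, 0.0002, -0.0088]
```

It is still flat but pressed into the border edge, so I'll move it back beside the other one.

Emit:
carry_out(motion=[-2, -3.96, 0, 0, 0, -0.0087, -1.97, -3.98, 0, 0, 0, -0.0087, -1.93, -4, 0, 0, 0, -0.0087, -1.9, -4.01, 0, 0, 0, -0.0087, -1.86, -4.03, 0, 0, 0, -0.0087, -1.82, -4.05, 0, 0, 0, -0.0088, -1.79, -4.06, 0, 0, 0, -0.0087, -1.75, -4.08, 0, 0, 0, -0.0088], hand=6.2, grip_force=30)

```text
clock: 53.62
tool_pos: [0.5151, 0.0882, 0.3324]
eef_rot: [-0.004, 1.0, -0.0, 0.002]
contact_force: [0.9, 0.0, 0.4]
opening: 0.705
```

Emit:
carry_out(motion=[-1.72, -4.09, 0, 0, 0, -0.0087, -1.68, -4.11, 0, 0, 0, -0.0088, -1.65, -4.12, 0, 0, 0, -0.0087, -1.61, -4.13, 0, 0, 0, -0.0088, -1.58, -4.15, 2, 0, 0, -0.0087, -1.54, -4.16, 3, 0, 0, -0.0088, -3.6, -1.5, 3, 0, 0, 0, 0, 0, 0, 0, 0, 0])

```text
clock: 54.62
tool_pos: [0.657, -0.1691, 0.249]
eef_rot: [-0.029, 1.0, 0.0, -0.001]
contact_force: [-0.1, 1.4, -0.3]
opening: 0.706
```

Emit:
carry_out(motion=[0, 0, 0, 0, 0, 0])

```text
clock: 54.75
tool_pos: [0.6568, -0.1668, 0.253]
eef_rot: [-0.031, 1.0, 0.0, 0.001]
contact_force: [0.3, 0.1, -0.1]
opening: 0.7
```

```bash
python3 - <<'E'
from h import *
st=monitor.get_state();p=snapshot('wrist');W=cloud(p,st).reshape(-1,3)
s=W[(np.hypot(W[:,0]-.656,W[:,1]+.171)<.037)&(W[:,2]>.0215)&(W[:,2]<.05)]
r=cv2.minAreaRect((s[:,:2]*1000).astype(np.float32));print(len(s),r,np.percentile(s[:,2],[5,50,95]))
plan((list(np.array(r[0])/1000)+[.083],Rd(4)),step=5)
E
```

```text
2105 ((657.9771118164062, -172.6287078857422), (42.08344268798828, 46.0490608215332), 4.496070861816406) [0.02372096 0.02520691 0.02655668]
at [ 0.6568 -0.1666  0.2538] F [-0.4 -0.   0. ] open 6.22 t 54.8 q7 [0.43 0.97 1.45]
-> [ 0.658 -0.173  0.083] 4
[-0.0, -0.15, 4.27, 0.0, 0.0009, -0.0018]
[-0.01, -0.15, 4.27, 0.0, 0.0009, -0.0018]
[-0.01, -0.15, 4.27, 0.0, 0.001, -0.0019]
[-0.01, -0.16, 4.27, 0.0, 0.0009, -0.0018]
```

Emit:
carry_out(motion=[-0.05, -0.2, 4.2, 0, 0, 0, 0, -0.2, 4.2, 0, 0, 0, 0, -0.2, 4.2, 0, 0, 0, 0, 0, 3, 0, 0, 0, 0, 0, 1.4, 0, 0, -0.01, 0, 0, 0, 0, 0, 0])

```text
clock: 55.55
tool_pos: [0.6583, -0.1733, 0.0833]
eef_rot: [-0.036, 0.999, -0.0, 0.001]
contact_force: [-0.5, -0.3, -0.0]
opening: 0.704
```

Emit:
carry_out(motion=[0, 0, 0, 0, 0, 0, 0, 0, 0, 0, 0, 0, 0, 0, 0, 0, 0, 0, 0, 0, 0, 0, 0, 0], hand=3.5)

```text
clock: 56.05
tool_pos: [0.6592, -0.1738, 0.0843]
eef_rot: [-0.035, 0.999, -0.0, 0.003]
contact_force: [-0.6, 1.2, 7.1]
opening: 0.515
```

Emit:
carry_out(motion=[0, 0, -2, 0, 0, 0, 0, 0, -2, 0, 0, 0, 3.2, 0.95, 0, 0, 0, 0, 3.3, 0.95, 0, 0, 0, 0, 0, 0, 0, 0, 0, 0, 0, 0, 2, 0, 0, 0, 0, 0, 1.9, 0, 0, 0, 0, 0, 0, 0, 0, 0])

```text
clock: 57.05
tool_pos: [0.5924, -0.1594, 0.0814]
eef_rot: [-0.035, 0.999, -0.0, 0.001]
contact_force: [-1.4, -0.1, -0.8]
opening: 0.514
```

```bash
python3 - <<'E'
from h import *
plan()
E
```

```text
at [ 0.5924 -0.1594  0.0814] F [-1.4 -0.1 -0.8] open 4.53 t 57.05 q7 [0.39 0.53 1.27]
```

Emit:
carry_out(motion=[0, 0, 0, 0, 0, 0, 0, 0, 0, 0, 0, 0, 0, 0, 0, 0, 0, 0, 0, 0, 0, 0, 0, 0], hand=5.8)

```text
clock: 57.55
tool_pos: [0.5922, -0.1594, 0.0837]
eef_rot: [-0.036, 0.999, -0.0, 0.002]
contact_force: [-0.2, -0.7, -0.6]
opening: 0.654
```

Emit:
carry_out(motion=[0, 0, -3, 0, 0, 0, 0, 0, -5, 0, 0, 0, 0, 0, -5, 0, 0, 0, 0, 0, -5, 0, 0, 0, 0, 0, -4, 0, 0, 0, 0, 0, 0, 0, 0, 0, 0, 0, 0, 0, 0, 0])

```text
clock: 58.42
tool_pos: [0.5908, -0.1596, 0.3028]
eef_rot: [-0.035, 0.999, -0.0, 0.001]
contact_force: [-0.2, -0.2, -1.6]
opening: 0.659
```

Emit:
carry_out(motion=[5, -1, 0, 0, 0, 0, 5, -1, 0, 0, 0, 0, 4, -1, 0, 0, 0, 0, 0, 0, 0, 0, 0, 0, 0, 0, 0, 0, 0, 0, 0, 0, 0, 0, 0, 0, 0, 0, 0, 0, 0, 0])

```text
clock: 59.3
tool_pos: [0.4548, -0.1987, 0.3029]
eef_rot: [-0.036, 0.999, 0.0, 0.002]
contact_force: [-0.5, 1.2, -0.4]
opening: 0.663
```

```bash
python3 - <<'E'
from h import *
p=snapshot('scene');W=cloud(p).reshape(-1,3)
for c in((.516,-.162),(.591,-.158)):
  s=W[(np.hypot(W[:,0]-c[0],W[:,1]-c[1])<.034)&(W[:,2]>.0205)&(W[:,2]<.035)]
  print(len(s),cv2.minAreaRect((s[:,:2]*1000).astype(np.float32)) if len(s)>9 else '')
save('fs2',cv2.resize(p['frame'][90:420,130:510],None,fx=2,fy=1.8)); print(monitor.get_state()['clock'])
E
```

```text
202 ((517.2052001953125, -160.71728515625), (43.47637176513672, 47.57293701171875), 3.5967049598693848)
214 ((589.0758056640625, -158.4902801513672), (47.020477294921875, 47.277000427246094), 3.661759614944458)
59.35
```

View pics/fs2.png

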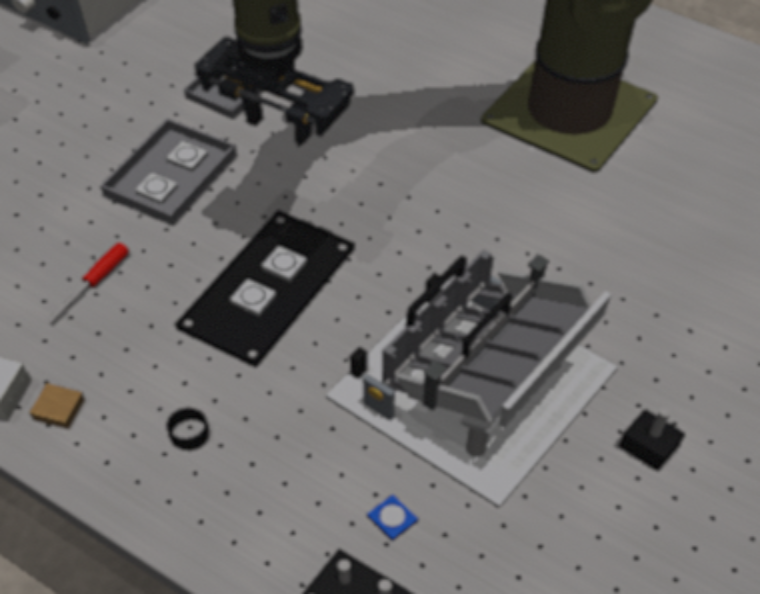

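The picture shows everything in place: carriers on the plate at (284,262) and (252,295), finished ones in the grey tray, and the tray and gate reset.

```bash
python3 -c "
from plant import workorder; print(workorder.finish_job())"
```

```text
the job is handed in; nothing more can be done
None
```

The batch is changed over and the job is handed in at about 59 s on the robot's clock; no verdict was reported.

- **Finished carriers:** both (two were present) went from the exposure plate into the 170 x 125 mm grey tray.
- **Turning the new batch:** I drew the gate up 35 mm to its end stop. The two waiting carriers slid into the turning tray, and swinging it over tumbled both window up onto deck B.
- **Placing:** I drew each carrier out to the lip, gripped it and laid it flat on the plate, side by side. The first carrier was released about 6 mm above the plate but still lay flat.
- **Resetting:** I swung the empty tray back against its stop and pushed the gate fully shut.

**Knocked carrier:** near the end, one carrier on the plate was found knocked about 7 cm to the plate's edge. It was still flat and window up, and I put it back beside the other. That was after the gate had been shut.

**Last checks:**
- The carriers measured at about (0.517, -0.161) and (0.589, -0.158).
- The tray handle stood over the pivot, with its top at about 200 mm. The gate bar's top was at about 188 mm, which is shut.
- Magnetic base, lens tube and screwdriver read within a few mm of their starting places.

No check failed at the end. The end-stop contacts were judged from force (about 20 N) and camera depth only.

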